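# Lock the carving stand and line up the rosette blocks

### The job

Set up the carving stand for a batch of rosettes. With the board still empty, turn it by its post until the hole in its lug lines up with the hole in the tongue below, and push the locking pin fully home through both; then set every loose rosette block on the board, right side up, in one neat row: each flush and square against the fence and centred on a white line of its own (any line will do). Let go of everything at the end, and do not shift the other things on the bench.

Things in the scene. Friction and masses are not known exactly. Their poses are not given: they have to be found in the camera images.
- foot_hole (a point): Centre of the mouth of the fixed hole: 15 mm wide, right through the tongue of the stand's steel foot. The foot is a disc of 100 mm radius and 30 mm high, fixed to the bench; its 44 mm wide tongue sticks out towards the robot. The point is on the tongue's top face, 30 mm above the bench, 158 mm from the pivot.
- board (a joint): Turn of the round board on the foot, rad, counter-clockwise from above positive. It reads 0 when the lug's hole lies exactly over the tongue's hole; starts between 0.5 and 1.1; travel -0.4 to 1.4. Moderate friction (about 2.5 N at the post) holds it where it is left.
- board_centre (a point): Centre of the top face of the round wooden board (135 mm radius, 18 mm thick, top 52 mm above the bench), on the upright pivot axis. z up; x and y turn with the board: x points from the centre square to the fence, y along the fence.
- lug_hole (a point): Centre of the mouth, on the top face, of the 15 mm hole through the steel lug that sticks out of the board's rim (44 mm wide, 18 mm thick, top level with the board's top); 158 mm from the pivot on the side away from the fence. Axes as the board's. The gap between lug and tongue is 4 mm.
- post (a point): Round upright wooden turning post fixed on the board, 16 mm across, 50 mm tall; the point is half-way up it, 25 mm above the board's top. 112 mm from the pivot.
- pin_head (a point): Centre of the round head of the locking pin, 22 mm across and 36 mm tall; below the head is a 12 mm shank 44 mm long (point 62 mm above the tip; the shoulder under the head is 18 mm below the point). z points up out of the head. 80 g. Starts upright, shank in its parking block, shoulder on the block's top.
- pin_tip (a point): Lower end of the pin's shank, on its axis; the last 8 mm taper to 6 mm across.
- pin_block: Plywood parking block for the pin, 50 x 50 x 46 mm, fixed to the bench, with one upright 15 mm hole in the middle of its top; origin at the centre of its underside.
- mark0 (a point): Place 1 of 4 in the row: the point on the board's top face, on a white line drawn square to the fence, above which a block's centre stands when the block is flush with the fence and centred on the line. 52 mm from line to line. The fence is a straight dark wooden strip 10 mm high, 18 mm wide, 208 mm long; its face is 20 mm beyond this point along the board's x. Axes as the board's.
- mark1 (a point): Place 2 of 4 in the row: the point on the board's top face, on a white line drawn square to the fence, above which a block's centre stands when the block is flush with the fence and centred on the line. 52 mm from line to line. The fence is a straight dark wooden strip 10 mm high, 18 mm wide, 208 mm long; its face is 20 mm beyond this point along the board's x. Axes as the board's.
- mark2 (a point): Place 3 of 4 in the row: the point on the board's top face, on a white line drawn square to the fence, above which a block's centre stands when the block is flush with the fence and centred on the line. 52 mm from line to line. The fence is a straight dark wooden strip 10 mm high, 18 mm wide, 208 mm long; its face is 20 mm beyond this point along the board's x. Axes as the board's.
- mark3 (a point): Place 4 of 4 in the row: the point on the board's top face, on a white line drawn square to the fence, above which a block's centre stands when the block is flush with the fence and centred on the line. 52 mm from line to line. The fence is a straight dark wooden strip 10 mm high, 18 mm wide, 208 mm long; its face is 20 mm beyond this point along the board's x. Axes as the board's.
- rosette0 (a point): Square limewood rosette block, 40 x 40 mm and 30 mm tall, with a low carved disc 30 mm across and 6 mm high on top (36 mm in all), 40 g; may be absent. The point lies on its upright axis, 18 mm above its underside; z up, x and y along its square sides. Starts on the bench, right side up.
- rosette1 (a point): Square limewood rosette block, 40 x 40 mm and 30 mm tall, with a low carved disc 30 mm across and 6 mm high on top (36 mm in all), 40 g; may be absent. The point lies on its upright axis, 18 mm above its underside; z up, x and y along its square sides. Starts on the bench, right side up.
- rosette2 (a point): Square limewood rosette block, 40 x 40 mm and 30 mm tall, with a low carved disc 30 mm across and 6 mm high on top (36 mm in all), 40 g; may be absent. The point lies on its upright axis, 18 mm above its underside; z up, x and y along its square sides. Starts on the bench, right side up.
- rosette3 (a point): Square limewood rosette block, 40 x 40 mm and 30 mm tall, with a low carved disc 30 mm across and 6 mm high on top (36 mm in all), 40 g; may be absent. The point lies on its upright axis, 18 mm above its underside; z up, x and y along its square sides. Starts on the bench, right side up.
- mallet: Carver's round mallet standing on its head, 84 mm across, 220 mm tall, not part of the job; origin at the centre of its underside.
- cork_block: Cork sanding block 75 x 45 x 32 mm, not part of the job; origin at the centre of its underside.
- stone: Grey sharpening stone 180 x 60 x 28 mm, not part of the job; origin at the centre of its underside.
- glue: White glue bottle 56 mm across, 140 mm tall, not part of the job; origin at the centre of its underside.
- dish: White dish 100 mm across, 35 mm tall, not part of the job; origin at the centre of its underside.
- wax: Amber wax jar 72 mm across, 60 mm tall, not part of the job; origin at the centre of its underside.

How it is judged:
By the outcome, as a careful person would: the job done as asked, in the order asked, and still so for the second after the job is handed in, with the robot touching nothing.
Of block0, block1, block2, block3 only 2 to 4 are there at a start; the rules pass over those that are not, and their reading is None.
At some moment in a run one of block0, block1, block2, block3 may be knocked a few centimetres aside while the robot is not near it.
It also fails if it takes over 210 s, if anything falls off the work surface, if the arm or the gripper's body presses on something with over 40 N, if the wrist force passes 120 N, or if a joint passes its speed limit or range.

### The arm

A 7-joint arm with a two-finger parallel gripper is mounted at the origin on the work surface. World frame = base frame: x ahead of the robot, y to its left, z up, the work surface at z = 0. Lengths are in m, angles in rad, forces in N, time in s.
With the tool pointing down it reaches from about 0.4 to 0.85 m from the base axis. Payload 10.4 kg.
Tool frame: the origin (TCP) lies on the front face of the gripper's body, between the roots of the fingers; the fingertips stand 70 mm ahead of it and the grasp point (between the pads) lies 51 mm ahead of it (grasp_offset is the distance from the TCP to the grasp point, in m); z points along the fingers, y is the direction in which the jaws open and shut (so a half turn about z gives the same grasp; the last joint's range is limited). The gripper opens to 87 mm and grips with 3 to 60 N. Pads are 19 mm wide; open, the fingers measure 117 mm over their backs; the gripper's body (75 mm by 190 mm) begins 51 mm behind the grasp point.
Start: joints at [1.157, 0.332, -0.065, 1.46, 0.022, 1.35, -0.088], TCP at [0.238, -0.578, 0.292] pointing down, gripper open.
Joint ranges: [-2.6, 2.6], [-0.5, 2.12], [-1.47, 1.34], [0.16, 2.42], [-1.27, 4.41], [0.06, 2.06], [-2.6, 2.6]. Speed limits (rad/s): [2.22, 2.22, 2.79, 2.79, 3.14, 3.14, 3.14].

### API

Orientations are given as a unit quaternion [x, y, z, w].
In Python, from bench import * gives the robot as it stands. The module is installed in compiled form; this text tells all that it offers.
- The arm moves only by the tool arm_command, never from a script. Its argument "commands" is a list of rows, each a list of 3 entries, a list of its own where there are three numbers: the opening in per cent of the stroke, from 0 (shut) to 100 (fully open), then the shift along the tool's x, y, z in m, then the turn, a rotation vector about the tool's x, y, z in rad. A call has exactly 10 rows; each row is the pose to reach, as a shift and turn from the pose commanded when the call began, along the tool's axes at that moment; what a row does not reach only later rows make up. A row lasts 1/12 s, in which the tool goes at most 41.7 mm and 7.16 degrees, less where a joint would pass 70% of its speed; a pose out of reach is approached as far as the arm can. A call with a gripper value outside its range is refused whole. The fingers move at their own pace and stop on an object; "squeeze" is the grip in N (left out, the last holds). Time passes only in rows, so rows that repeat a pose let the fingers close, or fill a call up. It gives the time, the measured TCP pose, the force and the opening at its end, in the units of the state.
- read_state(): the state, without advancing time (a new reading comes with each control period).
- camera(name): name is "scene" or "side" or "wrist"; returns a dict with "pixels" (420x560x3 uint8, red, green, blue), "fx", "fy", "cx", "cy" (pixels), "rvec" (rotation vector, rad) and "tvec" (3), from world to camera coordinates, as OpenCV has them; the wrist camera has in their place "mount" (4x4, takes a point from camera to tool coordinates, whose origin is the TCP and whose axes are the flange's). Camera axes: x right, y down, z forward; pixel columns grow to the right and rows downward; lengths in m; the calibration is good to about 2 mm. A picture is of the moment at which its call begins: read the wrist's pose just before it. There is no depth.
- close_job(): hands the job in, once; it reports no verdict.
The state is a dict: "time": time; "joint_positions": joint angles; "joint_vel": joint speeds; "joint_torque": joint torques, N m; "ee_pos": TCP position; "eef_rot": TCP orientation; "ft_force": force on the tool from outside, world axes, zero at the start; "torque": the same for the moment, N m; "width": finger opening in m.
Only numpy, scipy, OpenCV 4.12 (cv2) and the standard library are available. Lean on these libraries where they do the work, as an engineer would, in place of code of your own. Each camera call takes 0.05 s, during which the arm holds its last target.

## Working session

There is one attempt and no reset: what is moved stays moved. The work goes in short steps, Python scripts to look and compute and a tool call to move; the robot and the scene stay as the last step left them, time stands still between calls to the robot, and variables do not carry over. Pictures are saved under pics/ and viewed, and the job is handed in when it is done.

Besides the shell and the picture viewer there is one more tool, called after "Emit:" as name([rows], argument=value, ...), one row to a line, values as JSON. arm_command: Moves the arm, as the interface text tells. Its arguments: {"type":"object","properties":{"commands":{"type":"array","items":{"type":"array"}},"squeeze":{"type":"number"}},"required":["commands"]}

```bash
mkdir -p pics
cat > h.py <<'E'
from bench import *
import numpy as np, cv2
from scipy.spatial.transform import Rotation as R
def cam(n):
    s=read_state(); c=camera(n)
    K=np.array([[c['fx'],0,c['cx']],[0,c['fy'],c['cy']],[0,0,1]])
    if n=='wrist':
        T=np.eye(4);T[:3,:3]=R.from_quat(s['eef_rot']).as_matrix();T[:3,3]=s['ee_pos']
        M=T@np.array(c['mount'])
    else:
        M=np.eye(4);Rm=cv2.Rodrigues(np.array(c['rvec'],float))[0]
        M[:3,:3]=Rm.T;M[:3,3]=-Rm.T@np.array(c['tvec']).ravel()
    return c['pixels'],K,M
def ray(K,M,u,v,z):
    d=M[:3,:3]@np.linalg.solve(K,[u,v,1]);o=M[:3,3]
    return o+d*(z-o[2])/d[2]
def proj(K,M,p):
    q=np.linalg.inv(M)@np.append(p,1);q=K@q[:3];return q[:2]/q[2]
def save(px,n,crop=None,f=1):
    im=px[:,:,::-1]
    if crop: x0,y0,x1,y1=crop; im=im[y0:y1,x0:x1]
    if f!=1: im=cv2.resize(im,None,fx=f,fy=f,interpolation=cv2.INTER_CUBIC)
    cv2.imwrite('pics/'+n+'.png',im)
def snap(n,tag):
    px,K,M=cam(n); np.savez(tag+'.npz',px=px,K=K,M=M); save(px,tag); return px,K,M
def load(tag):
    d=np.load(tag+'.npz');return d['px'],d['K'],d['M']
E
python3 - <<'E'
from h import *
s=read_state();print(s)
for n in ['scene','side','wrist']:
    px,K,M=snap(n,n+'0');print(n,K[0,0],K[0,2],K[1,2],M.round(3).tolist())
E
```

```text
{'time': 0.0, 'joint_positions': array([ 1.15740987,  0.33290364, -0.06469575,  1.46093085,  0.02159891,
        1.34986627, -0.08852823]), 'joint_vel': array([ 3.78613701e-04, -6.60358798e-04, -9.76198465e-04,  1.23592314e-05,
        7.40790017e-04,  1.04046168e-03, -6.40465943e-04]), 'joint_torque': array([ 1.00065692e-03, -6.23274708e+01,  2.48763064e-02, -3.89886653e+01,
       -6.14088681e-02,  3.99610517e-02,  1.41930777e-04]), 'ee_pos': array([ 0.2379654, -0.5776282,  0.291439 ]), 'eef_rot': array([ 9.80972292e-01,  1.94146499e-01, -1.68145411e-04, -6.86047640e-04]), 'ft_force': array([-0.22296037,  0.31666271, -0.15181042]), 'torque': array([ 0.00827905,  0.01300494, -0.02272174]), 'width': 0.08733041285918522}
scene 480.26674825135615 278.77588181247705 212.29388352095611 [[0.423, 0.735, -0.531, 1.227], [0.906, -0.336, 0.256, -0.302], [0.01, -0.589, -0.808, 1.128], [0.0, 0.0, 0.0, 1.0]]
side 428.793689638266 281.56135590811044 205.16948893438848 [[0.888, -0.254, 0.384, 0.064], [-0.46, -0.445, 0.769, -0.948], [-0.024, -0.859, -0.511, 0.711], [0.0, 0.0, 0.0, 1.0]]
wrist 321.487819249208 277.6869079022487 206.93227361320572 [[0.382, -0.882, -0.275, 0.314], [-0.924, -0.365, -0.112, -0.547], [-0.002, 0.297, -0.955, 0.384], [0.0, 0.0, 0.0, 1.0]]
```

View pics/scene0.png

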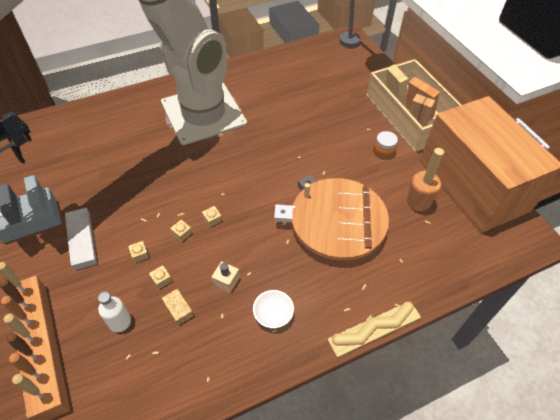

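View pics/side0.png

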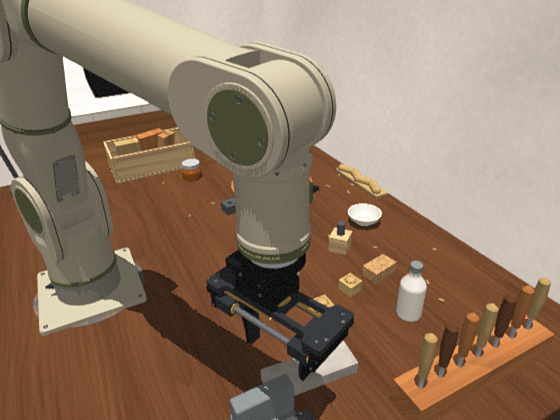

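View pics/wrist0.png

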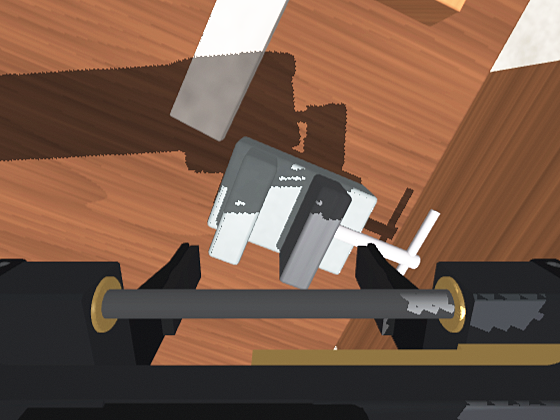

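Run:
```python
from h import *
px,K,M=load('scene0'); save(px,'c1',(265,165,405,270),5.5); save(px,'c2',(115,195,255,300),5.5)
```

```text
(no output)
```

View pics/c1.png

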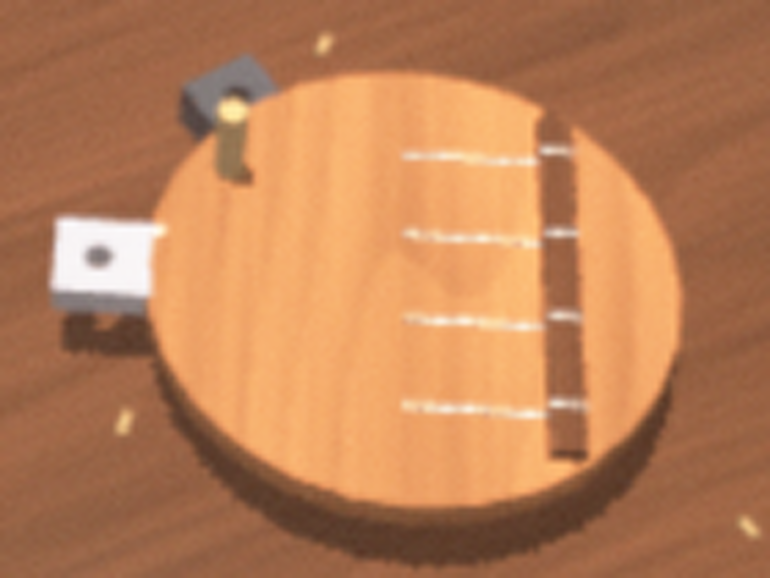

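View pics/c2.png

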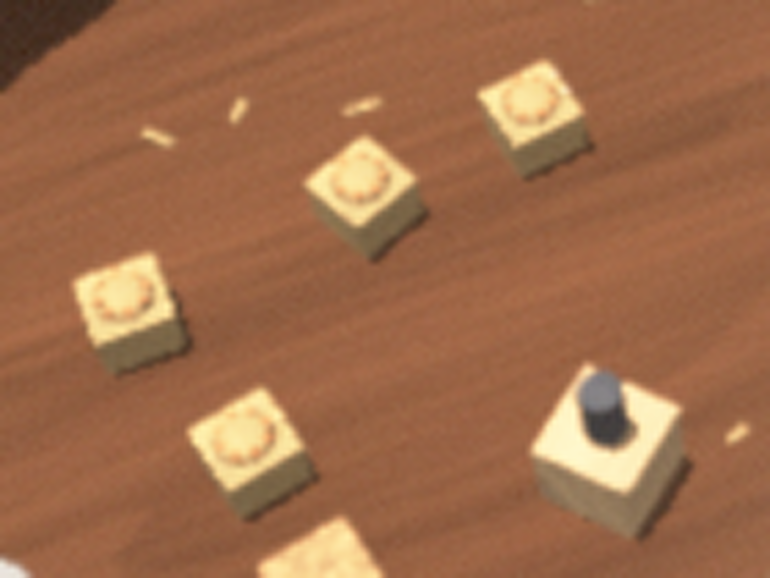

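Run:
```python
from h import *
px,K,M=load('scene0')
def P(x,y,z,o): return ray(K,M,o[0]+(x+.5)/5.5-.5,o[1]+(y+.5)/5.5-.5,z)
a=(265,165)
lug=P(98,256,.052,a)
print('lug',lug); print('tongue near hole',P(237,93,.03,a))
print('tongue far corners',P(183,98,.03,a),P(248,57,.03,a))
print('postbase',P(234,172,.052,a),'top',P(233,107,.102,a))
L=[((404,155),(536,160)),((404,233),(540,243)),((404,317),(543,327)),((404,405),(545,413))]
for p,q in L: print('line',P(*p,.052,a),P(*q,.052,a))
print('fence face bottom',P(540,130,.062,a),P(549,455,.062,a))
b=(115,195)
for n,cs in dict(r0=[(75,282),(152,254),(177,320),(100,345)],r1=[(305,185),(364,137),(418,182),(362,232)],r2=[(478,98),(545,61),(585,118),(515,150)],r3=[(188,435),(262,389),(303,448),(235,490)],blk=[(533,450),(590,367),(682,410),(628,490)]).items():
    z=.046 if n=='blk' else .03
    Q=np.array([P(*c,z,b) for c in cs]); 
    e=[np.degrees(np.arctan2(*(Q[(i+1)%4]-Q[i])[1::-1]))%90 for i in range(4)]
    print(n,Q.mean(0),[np.linalg.norm(Q[(i+1)%4]-Q[i]).round(4) for i in range(4)],np.round(e,1))
for i,(x,y) in enumerate([(530,98),(360,180),(122,296),(243,433)]): print('disc',P(x,y,.036,b))
print('pin top',P(601,382,.082,b))
for n,u,v in [('dish',273,305),('wax',386,142),('glue',103,298),('mallet',435,155),('cork',178,302)]: print(n,ray(K,M,u,v,.03))
```

```text
lug [0.52029402 0.04996659 0.052     ]
tongue near hole [0.43831999 0.17206366 0.03      ]
tongue far corners [0.42934629 0.1439499  0.03      ] [0.41805691 0.18914306 0.03      ]
postbase [0.50081109 0.13699028 0.052     ] top [0.49732832 0.13495944 0.102     ]
line [0.5275815  0.22264914 0.052     ] [0.55904822 0.28358281 0.052     ]
line [0.57196739 0.19788196 0.052     ] [0.60629767 0.25772987 0.052     ]
line [0.6176574  0.17238707 0.052     ] [0.65172943 0.23227846 0.052     ]
line [0.66333216 0.14690069 0.052     ] [0.69592592 0.20692389 0.052     ]
fence face bottom [0.54896223 0.29027516 0.062     ] [0.72212344 0.19164421 0.062     ]
r0 [ 0.45866695 -0.34853764  0.03      ] [np.float64(0.0384), np.float64(0.042), np.float64(0.0374), np.float64(0.04)] [ 0.3  1.  87.3  2.5]
r1 [ 0.4410444  -0.22311065  0.03      ] [np.float64(0.0394), np.float64(0.0409), np.float64(0.0388), np.float64(0.0424)] [23.8 22.9 25.9 23.8]
r2 [ 0.43114406 -0.12981931  0.03      ] [np.float64(0.0404), np.float64(0.0431), np.float64(0.0395), np.float64(0.0391)] [11.5  7.8  5.7  8.9]
r3 [ 0.55763056 -0.31761532  0.03      ] [np.float64(0.0398), np.float64(0.0394), np.float64(0.036), np.float64(0.0389)] [13.7 11.9 12.8 17.5]
blk [ 0.63136535 -0.16377054  0.046     ] [np.float64(0.05), np.float64(0.05), np.float64(0.0475), np.float64(0.0494)] [37.4 37.8 36.6 40.7]
disc [ 0.4303051  -0.12926915  0.036     ]
disc [ 0.44273268 -0.22387573  0.036     ]
disc [ 0.4598725  -0.34946126  0.036     ]
disc [ 0.55683545 -0.31814671  0.036     ]
pin top [ 0.62733408 -0.16266607  0.082     ]
dish [ 0.75727672 -0.08722818  0.03      ]
wax [0.39634551 0.47290317 0.03      ]
glue [ 0.56271539 -0.46444141  0.03      ]
mallet [0.50743569 0.58181575 0.03      ]
cork [ 0.65118129 -0.29828189  0.03      ]
```

```bash
cat >> h.py <<'E'
def pose():
    s=read_state();m=R.from_quat(s['eef_rot']).as_matrix();return s,np.array(s['ee_pos']),m
def go(p,a=None):
    """p: world TCP, a: azimuth (deg) of tool x, tool down"""
    s,e,m=pose()
    if a is None: a=np.degrees(np.arctan2(m[1,0],m[0,0]))
    a=np.radians(a); t=np.array([[np.cos(a),np.sin(a),0],[np.sin(a),-np.cos(a),0],[0,0,-1]])
    d=m.T@(np.array(p)-e); r=R.from_matrix(m.T@t).as_rotvec()
    print('shift',d.round(4).tolist(),'turn',r.round(4).tolist())
def st():
    s,e,m=pose();print('t',round(s['time'],2),'p',e.round(4),'a',np.degrees(np.arctan2(m[1,0],m[0,0])).round(2),'zax',m[:,2].round(4),'F',s['ft_force'].round(2),'w',round(s['width'],4),'q',s['joint_positions'].round(2))
E
python3 - <<'E'
from h import *
st(); go([.43,-.27,.32],60)
E
```

```text
t 0.15 p [ 0.238  -0.5777  0.2917] a 22.39 zax [-5.e-04  9.e-04 -1.e+00] F [ 0.22  0.34 -0.83] w 0.0872 q [ 1.16  0.33 -0.06  1.46  0.02  1.35 -0.09]
shift [0.2947, -0.2114, -0.0281] turn [-0.001, -0.0003, -0.6564]
```

Emit:
arm_command([
  [100,[0.0295,-0.021,-0.003],[0,0,-0.066]],
  [100,[0.059,-0.042,-0.006],[0,0,-0.13]],
  [100,[0.088,-0.063,-0.009],[0,0,-0.2]],
  [100,[0.118,-0.084,-0.012],[0,0,-0.26]],
  [100,[0.147,-0.105,-0.015],[0,0,-0.33]],
  [100,[0.177,-0.127,-0.018],[0,0,-0.39]],
  [100,[0.206,-0.148,-0.021],[0,0,-0.46]],
  [100,[0.236,-0.169,-0.024],[0,0,-0.52]],
  [100,[0.265,-0.19,-0.027],[0,0,-0.59]],
  [100,[0.295,-0.211,-0.028],[0,0,-0.656]],
])

```text
time: 0.98
ee_pos: [0.431, -0.2689, 0.3207]
eef_rot: [0.865, 0.501, -0.0, 0.0]
ft_force: [0.2, -1.0, 0.3]
width: 0.0871
```

Run:
```python
from h import *
st(); snap('wrist','w1'); go([.50,.04,.33],100)
```

```text
t 0.98 p [ 0.431  -0.2689  0.3207] a 60.16 zax [ 3.e-04 -6.e-04 -1.e+00] F [ 0.17 -1.05  0.32] w 0.0871 q [ 0.83  0.08 -0.38  1.71  0.03  1.36 -0.08]
shift [0.2951, -0.0899, -0.0083] turn [0.0022, -0.0023, -0.6816]
```

View pics/w1.png

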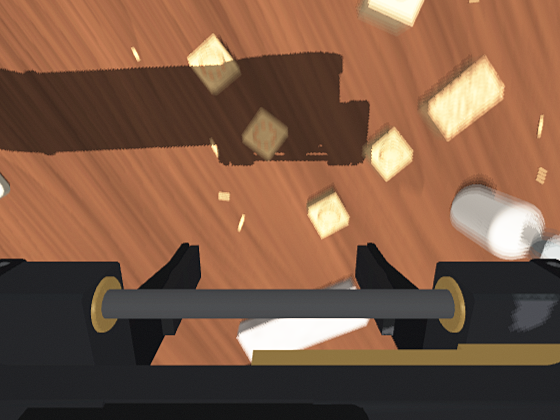

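Emit:
arm_command([
  [100,[0.03,-0.009,-0.001],[0,0,-0.068]],
  [100,[0.06,-0.018,-0.002],[0,0,-0.136]],
  [100,[0.09,-0.027,-0.003],[0,0,-0.204]],
  [100,[0.12,-0.036,-0.004],[0,0,-0.272]],
  [100,[0.15,-0.045,-0.005],[0,0,-0.34]],
  [100,[0.18,-0.054,-0.006],[0,0,-0.41]],
  [100,[0.21,-0.063,-0.007],[0,0,-0.48]],
  [100,[0.24,-0.072,-0.008],[0,0,-0.55]],
  [100,[0.27,-0.081,-0.008],[0,0,-0.62]],
  [100,[0.295,-0.09,-0.008],[0,0,-0.682]],
])

```text
time: 1.87
ee_pos: [0.5003, 0.032, 0.3283]
eef_rot: [0.648, 0.762, 0.0, 0.0]
ft_force: [-0.4, -0.6, -0.4]
width: 0.0866
```

Run:
```python
from h import *
st(); px,K,M=snap('wrist','w2'); save(px,'w2b',None,1.42)
```

```text
t 1.87 p [0.5003 0.032  0.3283] a 99.29 zax [ 2.e-04  2.e-04 -1.e+00] F [-0.39 -0.56 -0.42] w 0.0866 q [ 0.51  0.09 -0.69  1.69  0.06  1.38 -0.03]
```

View pics/w2b.png

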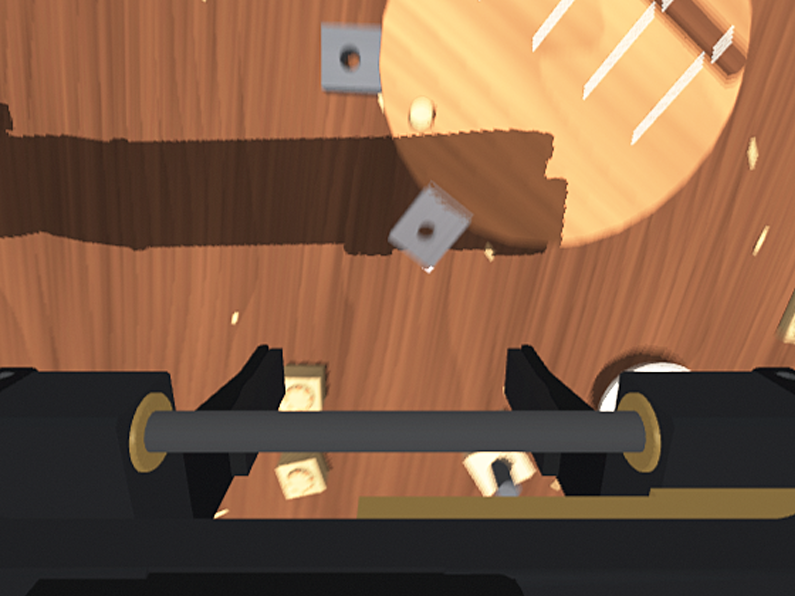

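Run:
```python
from h import *
px,K,M=load('w2')
save(px,'w2c',(215,5,355,185),4.3)
```

```text
(no output)
```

View pics/w2c.png

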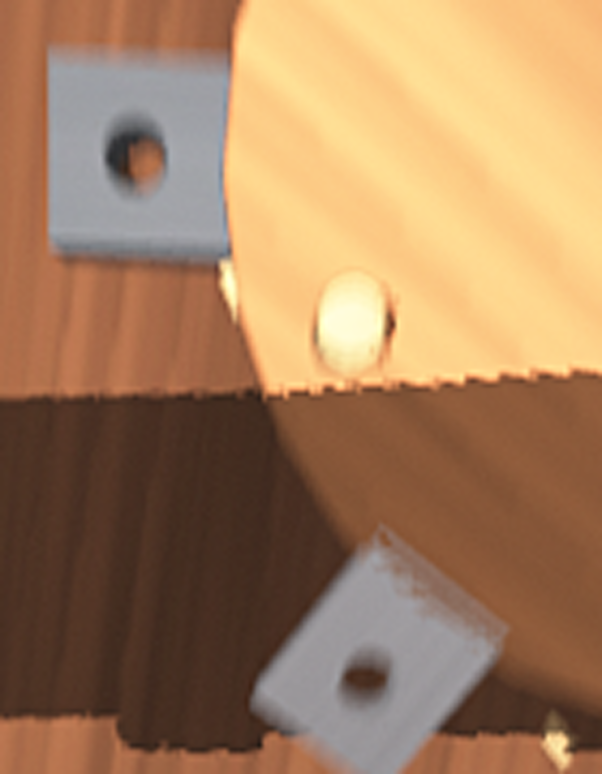

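Run:
```python
from h import *
px,K,M=load('w2')
def P(x,y,z): return ray(K,M,215+(x+.5)/4.3-.5,5+(y+.5)/4.3-.5,z)
t=P(136,155,.03);l=P(366,675,.052);p=P(354,312,.102);print(t,l,p)
# pivot: from lug, tongue both .158, post .112
from scipy.optimize import least_squares
f=lambda c:[np.hypot(*(t[:2]-c))-.158,np.hypot(*(l[:2]-c))-.158,np.hypot(*(p[:2]-c))-.112]
r=least_squares(f,[.597,.188]);c=r.x;print(c,r.fun)
A=lambda q:np.degrees(np.arctan2(*(q[:2]-c)[::-1]))%360
print(A(t),A(l),A(p),'turn',A(l)-A(t))
```

```text
[0.44223073 0.17601211 0.03      ] [0.52230126 0.05798951 0.052     ] [0.50081381 0.14179126 0.102     ]
[0.59887041 0.19613864] [-7.25944724e-05 -5.05901651e-05  1.10361793e-04]
187.3217808347364 241.0025918893636 208.99719641838314 turn 53.68081105462721
```

Run:
```python
from h import *
st(); px,K,M=snap('wrist','w3');save(px,'w3c',(215,5,355,185),4.3);st()
```

```text
t 1.92 p [0.5003 0.0374 0.3284] a 99.87 zax [ 7.0e-04  2.3e-03 -1.0e+00] F [-2.55  4.27 -0.44] w 0.0871 q [ 0.5   0.09 -0.7   1.69  0.06  1.38 -0.03]
t 1.97 p [0.5001 0.0348 0.3283] a 99.56 zax [ 2.0e-04  1.7e-03 -1.0e+00] F [-1.48  0.79 -0.54] w 0.0875 q [ 0.5   0.09 -0.7   1.69  0.06  1.38 -0.03]
```

View pics/w3c.png

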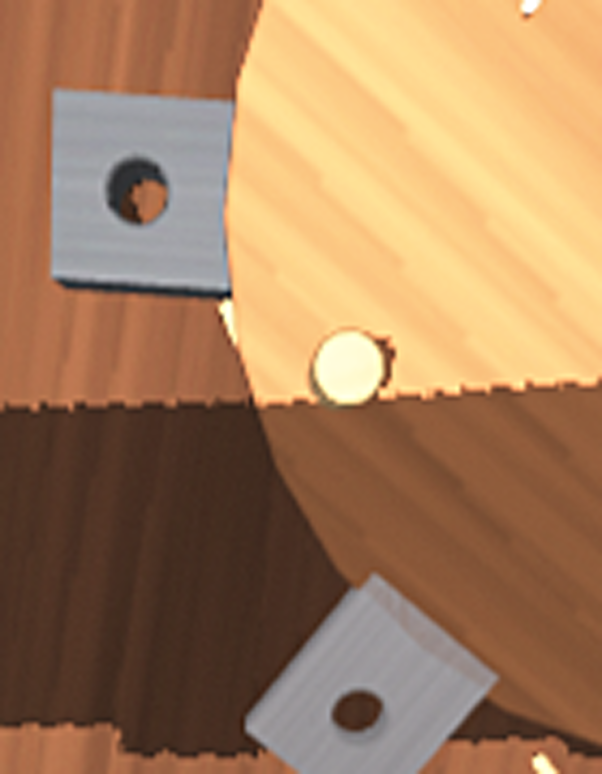

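Run:
```python
from h import *
for i in range(4): camera('wrist')
st(); px,K,M=snap('wrist','w4');save(px,'w4c',(215,5,355,185),4.3);st()
px,K,M=load('w3')
```

```text
t 2.17 p [0.5001 0.0286 0.328 ] a 98.91 zax [-5.e-04 -5.e-04 -1.e+00] F [ 0.97 -0.63 -0.7 ] w 0.0872 q [ 0.51  0.09 -0.69  1.7   0.06  1.38 -0.03]
t 2.22 p [0.5001 0.0286 0.3281] a 98.89 zax [-3.e-04 -5.e-04 -1.e+00] F [ 0.59  0.06 -0.19] w 0.0872 q [ 0.51  0.09 -0.69  1.7   0.06  1.38 -0.03]
```

View pics/w4c.png

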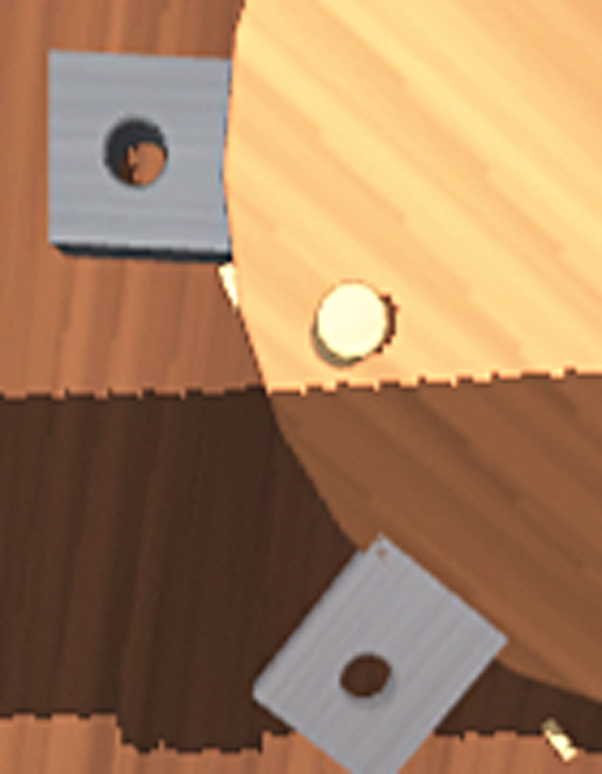

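```bash
cat > brd.py <<'E'
from h import *
from scipy.optimize import least_squares
def fit(t,l,p,pv=True):
    f=lambda c:[np.hypot(*(t[:2]-c))-.158,np.hypot(*(l[:2]-c))-.158,np.hypot(*(p[:2]-c))-.112]
    r=least_squares(f,[.597,.188]);c=r.x
    A=lambda q:np.degrees(np.arctan2(*(q[:2]-c)[::-1]))%360
    print('t',t,'l',l,'p',p,'\nc',c,'res',r.fun,'ang',A(t),A(l),A(p),'turn',A(l)-A(t))
E
python3 - <<'E'
from brd import *
for n,a,b,c in [('w4',(136,152),(365,676),(354,319)),('w3',(137,191),(357,711),(349,366))]:
    px,K,M=load(n)
    P=lambda x,y,z: ray(K,M,215+(x+.5)/4.3-.5,5+(y+.5)/4.3-.5,z)
    fit(P(*a,.03),P(*b,.052),P(*c,.102))
E
```

```text
t [0.44270438 0.1734221  0.03      ] l [0.52180929 0.05399862 0.052     ] p [0.50138725 0.13682776 0.102     ] 
c [0.59949428 0.19142998] res [-0.00017935 -0.0001319   0.0002782 ] ang 186.55191592917086 240.52208880364674 209.09845894960182 turn 53.97017287447588
t [0.44237178 0.17322419 0.03      ] l [0.52170969 0.05412948 0.052     ] p [0.50086934 0.13673728 0.102     ] 
c [0.59898988 0.19168975] res [-0.00029709 -0.00021832  0.00046073] ang 186.72423414244977 240.67309194422126 209.25103878821548 turn 53.94885780177148
```

Run:
```python
from h import *
go([.501,.1368,.135],119)
```

```text
shift [0.1069, 0.0177, 0.193] turn [-0.0005, 0.0004, -0.351]
```

Emit:
arm_command([
  [60,[0.025,0.004,0.01],[0,0,-0.08]],
  [60,[0.05,0.009,0.02],[0,0,-0.16]],
  [60,[0.08,0.014,0.03],[0,0,-0.25]],
  [60,[0.107,0.0177,0.05],[0,0,-0.35]],
  [60,[0.107,0.0177,0.08],[0,0,-0.351]],
  [60,[0.107,0.0177,0.11],[0,0,-0.351]],
  [60,[0.107,0.0177,0.14],[0,0,-0.351]],
  [60,[0.107,0.0177,0.165],[0,0,-0.351]],
  [60,[0.107,0.0177,0.183],[0,0,-0.351]],
  [60,[0.107,0.0177,0.193],[0,0,-0.351]],
], squeeze=20)

```text
time: 3.05
ee_pos: [0.5, 0.1368, 0.1328]
eef_rot: [0.507, 0.862, -0.001, -0.001]
ft_force: [0.2, -0.4, 0.0]
width: 0.0524
```

Run:
```python
from h import *
for i in range(3): camera('wrist')
st(); px,K,M=snap('wrist','w5'); print(proj(K,M,[.501,.1368,.102]))
```

```text
t 3.2 p [0.5009 0.1378 0.1353] a 119.09 zax [-6.e-04 -2.e-04 -1.e+00] F [-0.25  0.13  0.1 ] w 0.0521 q [ 0.31  0.35 -0.76  1.88  0.28  1.02 -0.06]
[275.59618807 299.26985173]
```

View pics/w5.png

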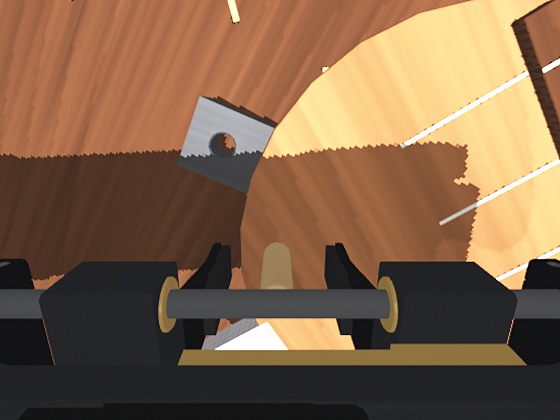

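Emit:
arm_command([
  [10,[0,0,0],[0,0,0]],
  [10,[0,0,0],[0,0,0]],
  [10,[0,0,0],[0,0,0]],
  [10,[0,0,0],[0,0,0]],
  [10,[0,0,0],[0,0,0]],
  [10,[0,0,0],[0,0,0]],
  [10,[0,0,0],[0,0,0]],
  [10,[0,0,0],[0,0,0]],
  [10,[0,0,0],[0,0,0]],
  [10,[0,0,0],[0,0,0]],
], squeeze=20)

```text
time: 4.08
ee_pos: [0.5001, 0.138, 0.1352]
eef_rot: [0.506, 0.862, -0.001, -0.0]
ft_force: [-4.9, -2.0, 4.9]
width: 0.0154
```

Run:
```python
from h import *
st()
# arc rows in tool frame: pivot c, turn -54deg
s,e,m=pose(); c=np.array([.5993,.1916,e[2]])
for k in range(1,21):
    th=-53.95/20*k*np.pi/180; Rz=R.from_euler('z',th).as_matrix()
    p=c+Rz@(e-c); print(k,(m.T@(p-e)).round(4).tolist(),round(-th,3))
```

```text
t 4.08 p [0.5001 0.138  0.1352] a 119.16 zax [-0.0018 -0.0014 -1.    ] F [-4.93 -1.98  4.9 ] w 0.0154 q [ 0.3   0.35 -0.76  1.88  0.28  1.02 -0.06]
1 [0.0053, 0.0002, -0.0] 0.047
2 [0.0106, 0.0006, -0.0] 0.094
3 [0.0159, 0.0013, -0.0] 0.141
4 [0.0211, 0.0023, -0.0] 0.188
5 [0.0263, 0.0035, -0.0] 0.235
6 [0.0314, 0.0049, -0.0] 0.282
7 [0.0364, 0.0066, -0.0] 0.33
8 [0.0414, 0.0085, -0.0] 0.377
9 [0.0462, 0.0106, -0.0] 0.424
10 [0.051, 0.013, -0.0] 0.471
11 [0.0556, 0.0156, -0.0001] 0.518
12 [0.0601, 0.0183, -0.0001] 0.565
13 [0.0645, 0.0214, -0.0001] 0.612
14 [0.0687, 0.0246, -0.0001] 0.659
15 [0.0728, 0.028, -0.0001] 0.706
16 [0.0767, 0.0316, -0.0001] 0.753
17 [0.0804, 0.0353, -0.0001] 0.8
18 [0.084, 0.0393, -0.0001] 0.847
19 [0.0874, 0.0434, -0.0001] 0.895
20 [0.0905, 0.0476, -0.0001] 0.942
```

Emit:
arm_command([
  [10,[0.0053,0.0002,0],[0,0,0.047]],
  [10,[0.0106,0.0006,0],[0,0,0.094]],
  [10,[0.0159,0.0013,0],[0,0,0.141]],
  [10,[0.0211,0.0023,0],[0,0,0.188]],
  [10,[0.0263,0.0035,0],[0,0,0.235]],
  [10,[0.0314,0.0049,0],[0,0,0.282]],
  [10,[0.0364,0.0066,0],[0,0,0.33]],
  [10,[0.0414,0.0085,0],[0,0,0.377]],
  [10,[0.0462,0.0106,0],[0,0,0.424]],
  [10,[0.051,0.013,0],[0,0,0.471]],
])

```text
time: 4.92
ee_pos: [0.487, 0.189, 0.1352]
eef_rot: [0.695, 0.719, -0.001, 0.0]
ft_force: [0.1, -1.3, 1.2]
width: 0.0154
```

Run:
```python
from h import *
st(); s,e,m=pose(); c=np.array([.5993,.1916,e[2]]); print(np.hypot(*(e-c)[:2]),np.degrees(np.arctan2(*(e-c)[1::-1]))%360)
snap('wrist','w6')
```

```text
t 4.92 p [0.487  0.189  0.1352] a 92.02 zax [-7.0e-04 -1.2e-03 -1.0e+00] F [ 0.13 -1.3   1.16] w 0.0154 q [ 0.15  0.34 -0.7   1.87  0.26  1.02 -0.62]
0.11228782631208464 181.31935944216528
```

View pics/w6.png

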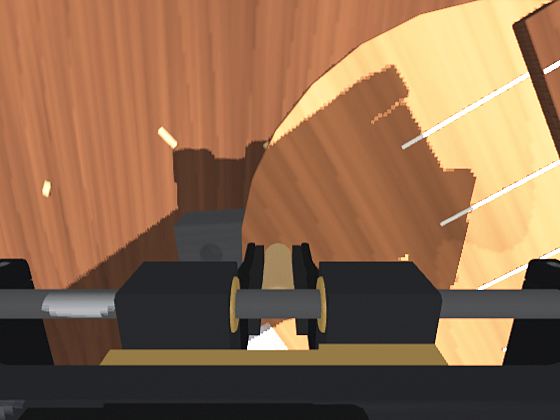

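Emit:
arm_command([
  [10,[0.0053,0.0002,0],[0,0,0.047]],
  [10,[0.0106,0.0006,0],[0,0,0.094]],
  [10,[0.0159,0.0013,0],[0,0,0.141]],
  [10,[0.0211,0.0023,0],[0,0,0.188]],
  [10,[0.0263,0.0035,0],[0,0,0.235]],
  [10,[0.0314,0.0049,0],[0,0,0.282]],
  [10,[0.0364,0.0066,0],[0,0,0.33]],
  [10,[0.0414,0.0085,0],[0,0,0.377]],
  [10,[0.0462,0.0106,0],[0,0,0.424]],
  [10,[0.051,0.013,0],[0,0,0.471]],
])

```text
time: 5.8
ee_pos: [0.4986, 0.2402, 0.1352]
eef_rot: [0.843, 0.538, -0.0, 0.0]
ft_force: [0.7, -3.2, 2.2]
width: 0.0153
```

Run:
```python
from h import *
for i in range(2): camera('wrist')
st(); s,e,m=pose(); c=np.array([.5993,.1916,e[2]]); print(np.hypot(*(e-c)[:2]),np.degrees(np.arctan2(*(e-c)[1::-1]))%360)
px,K,M=snap('scene','s1');save(px,'s1c',(255,150,405,270),5.3)
```

```text
t 5.9 p [0.499  0.241  0.1353] a 65.2 zax [ 1.e-03  3.e-04 -1.e+00] F [ 3.51  0.04 -1.19] w 0.0148 q [-0.01  0.39 -0.62  1.8   0.26  1.03 -1.16]
0.11181778444128679 153.78172828982042
```

View pics/s1c.png

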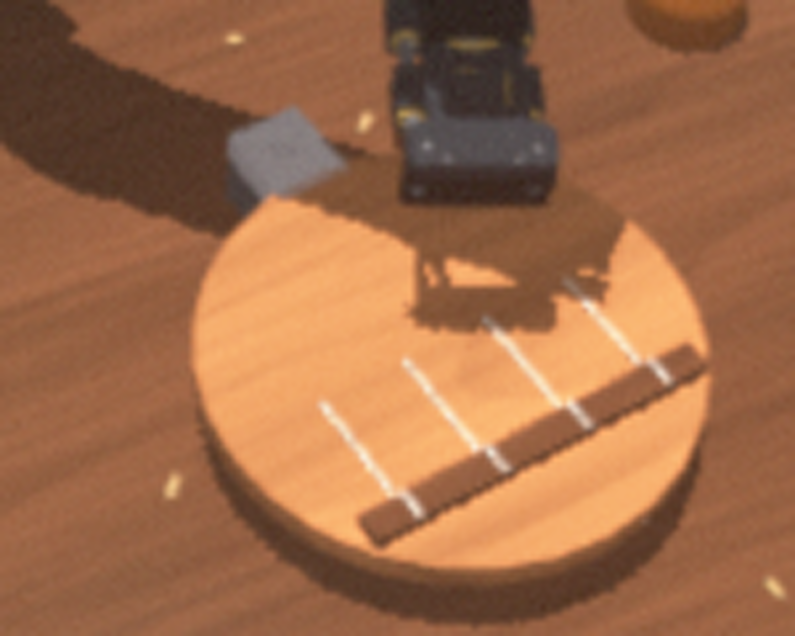

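Run:
```python
from h import *
go([.45,.092,.20],96.5)
```

```text
shift [-0.1556, 0.0178, -0.0649] turn [0.0009, -0.0006, -0.5446]
```

Emit:
arm_command([
  [45,[0,0,0],[0,0,0]],
  [45,[0,0,0],[0,0,0]],
  [45,[0,0,0],[0,0,0]],
  [45,[0,0,0],[0,0,0]],
  [45,[0,0,0],[0,0,0]],
  [45,[0,0,0],[0,0,0]],
  [45,[0,0,-0.02],[0,0,0]],
  [45,[0,0,-0.05],[0,0,0]],
  [45,[0,0,-0.08],[0,0,0]],
  [45,[0,0,-0.1],[0,0,0]],
])

```text
time: 6.78
ee_pos: [0.4986, 0.2413, 0.238]
eef_rot: [0.842, 0.539, 0.001, 0.0]
ft_force: [0.7, 0.3, 0.1]
width: 0.0392
```

Run:
```python
from h import *
st();go([.45,.092,.20],96.5)
```

```text
t 6.78 p [0.4986 0.2413 0.238 ] a 65.23 zax [ 2.e-03  9.e-04 -1.e+00] F [0.69 0.33 0.07] w 0.0392 q [ 0.03  0.28 -0.65  1.7   0.18  1.22 -1.1 ]
shift [-0.156, 0.0184, 0.0377] turn [0.0018, -0.0012, -0.5458]
```

Emit:
arm_command([
  [45,[-0.02,0.002,0.0],[0,0,-0.07]],
  [45,[-0.04,0.005,0.0],[0,0,-0.14]],
  [45,[-0.06,0.007,0.0],[0,0,-0.21]],
  [45,[-0.08,0.01,0.01],[0,0,-0.28]],
  [45,[-0.1,0.012,0.02],[0,0,-0.35]],
  [45,[-0.12,0.014,0.027],[0,0,-0.42]],
  [45,[-0.14,0.016,0.033],[0,0,-0.49]],
  [45,[-0.15,0.018,0.037],[0,0,-0.53]],
  [45,[-0.156,0.0184,0.0377],[0,0,-0.546]],
  [45,[-0.156,0.0184,0.0377],[0,0,-0.546]],
])

```text
time: 7.62
ee_pos: [0.4491, 0.09, 0.1972]
eef_rot: [0.666, 0.746, -0.001, 0.0]
ft_force: [-0.6, 0.4, -0.4]
width: 0.0389
```

Run:
```python
from h import *
for i in range(3): camera('wrist')
st(); px,K,M=snap('wrist','w7');print(M[:3,3]);u,v=proj(K,M,[.4425,.1735,.052]);print(u,v);
save(px,'w7c',(220,50,340,150),6.5)
```

```text
t 7.77 p [0.4498 0.092  0.1978] a 96.46 zax [ 6.e-04  1.e-04 -1.e+00] F [-0.5   0.07 -0.47] w 0.0393 q [ 0.32  0.09 -0.64  1.97  0.06  1.1  -0.23]
[0.44111623 0.17318083 0.29023746]
279.60510683987246 107.14494264933234
```

View pics/w7c.png

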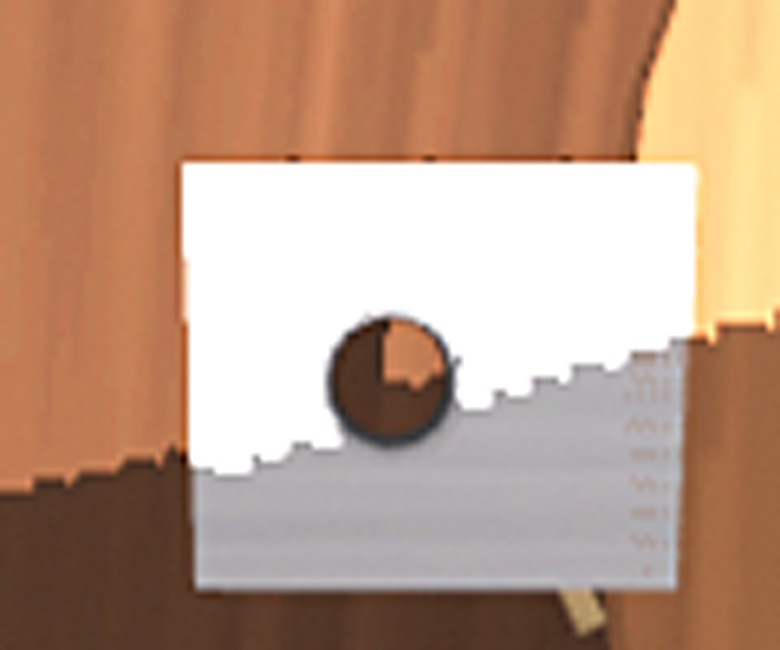

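View pics/w7.png

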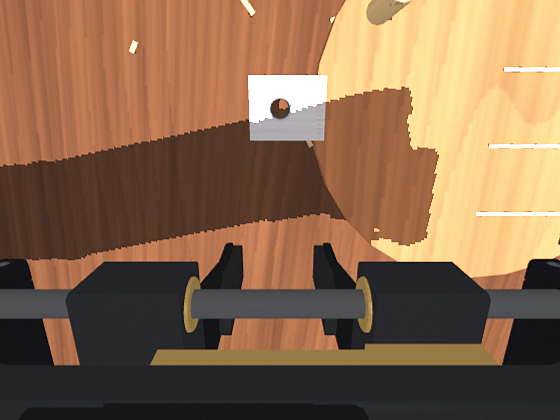

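Run:
```python
from h import *
px,K,M=load('w7'); print(ray(K,M,279.7,108,.052))
go([.588,-.234,.25],60)
```

```text
[0.44263349 0.1729331  0.052     ]
shift [-0.3397, 0.1005, -0.0522] turn [0.0004, -0.0003, 0.6368]
```

Emit:
arm_command([
  [60,[-0.03,0.009,-0.02],[0,0,0.06]],
  [60,[-0.065,0.019,-0.04],[0,0,0.12]],
  [60,[-0.1,0.03,-0.052],[0,0,0.19]],
  [60,[-0.14,0.041,-0.052],[0,0,0.26]],
  [60,[-0.18,0.053,-0.052],[0,0,0.33]],
  [60,[-0.22,0.065,-0.052],[0,0,0.41]],
  [60,[-0.26,0.077,-0.052],[0,0,0.49]],
  [60,[-0.3,0.089,-0.052],[0,0,0.57]],
  [60,[-0.33,0.098,-0.052],[0,0,0.62]],
  [60,[-0.34,0.1,-0.052],[0,0,0.637]],
])

```text
time: 8.65
ee_pos: [0.5881, -0.2402, 0.2487]
eef_rot: [0.868, 0.496, -0.001, 0.001]
ft_force: [0.1, -0.1, -1.1]
width: 0.0523
```

Run:
```python
from h import *
for i in range(4): camera('wrist')
st(); px,K,M=snap('wrist','w8')
```

```text
t 8.85 p [ 0.5876 -0.2332  0.2493] a 60.12 zax [-2.0e-04  1.2e-03 -1.0e+00] F [-0.66  0.41 -0.41] w 0.0521 q [ 0.56  0.39 -0.33  1.48  0.13  1.29 -0.3 ]
```

View pics/w8.png

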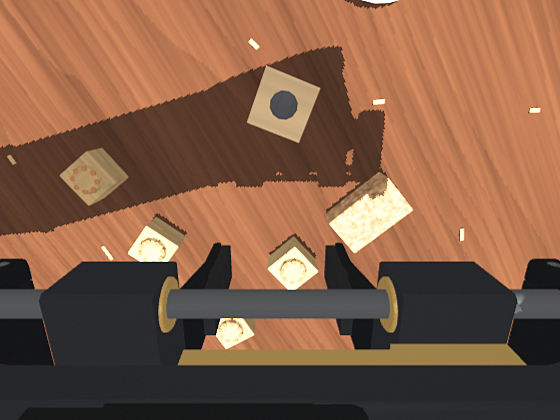

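Run:
```python
from h import *
px,K,M=load('w8'); save(px,'w8c',(235,55,335,155),6)
g=cv2.cvtColor(px,cv2.COLOR_RGB2GRAY)[88:122,266:302]
m=(g<75).astype(np.uint8); ys,xs=np.nonzero(m); print(xs.min()+266,xs.max()+266,ys.min()+88,ys.max()+88,xs.mean()+266,ys.mean()+88)
p=ray(K,M,284,105,.082);print(p); go([p[0],p[1],.118],60)
```

```text
271 296 91 118 284.265625 107.6484375
[ 0.63381298 -0.16311066  0.082     ]
shift [0.0833, 0.0055, 0.1317] turn [-0.0004, -0.0009, 0.0028]
```

View pics/w8c.png

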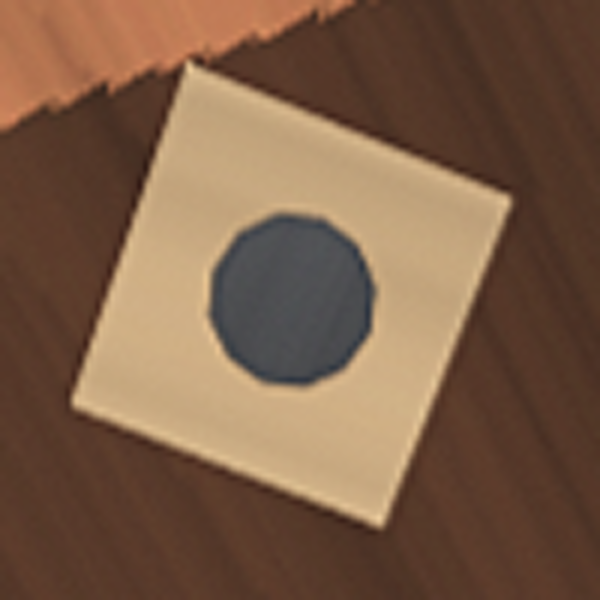

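Run:
```python
from h import *
px,K,M=load('w8')
p=ray(K,M,283.4,104.8,.082);print(p); go([p[0],p[1],.119],60)
```

```text
[ 0.63348433 -0.16275297  0.082     ]
shift [0.0835, 0.005, 0.1307] turn [-0.0004, -0.0009, 0.0028]
```

Emit:
arm_command([
  [60,[0.028,0.002,0.0],[0,0,0]],
  [60,[0.056,0.004,0.0],[0,0,0]],
  [60,[0.0835,0.005,0.01],[0,0,0]],
  [60,[0.0835,0.005,0.03],[0,0,0]],
  [60,[0.0835,0.005,0.055],[0,0,0]],
  [60,[0.0835,0.005,0.08],[0,0,0]],
  [60,[0.0835,0.005,0.1],[0,0,0]],
  [60,[0.0835,0.005,0.115],[0,0,0]],
  [60,[0.0835,0.005,0.126],[0,0,0]],
  [60,[0.0835,0.005,0.1305],[0,0,0]],
])

```text
time: 9.73
ee_pos: [0.6327, -0.1636, 0.1178]
eef_rot: [0.866, 0.501, -0.0, -0.001]
ft_force: [-0.3, -1.0, 0.3]
width: 0.0521
```

Emit:
arm_command([
  [15,[0,0,0],[0,0,0]],
  [15,[0,0,0],[0,0,0]],
  [15,[0,0,0],[0,0,0]],
  [15,[0,0,0],[0,0,0]],
  [15,[0,0,0],[0,0,0]],
  [15,[0,0,0],[0,0,0]],
  [15,[0,0,0],[0,0,0]],
  [15,[0,0,0],[0,0,0]],
  [15,[0,0,0],[0,0,0]],
  [15,[0,0,0],[0,0,0]],
], squeeze=25)

```text
time: 10.57
ee_pos: [0.6336, -0.1653, 0.1197]
eef_rot: [0.866, 0.5, 0.0, 0.0]
ft_force: [-2.2, 0.1, 5.1]
width: 0.0215
```

Run:
```python
from h import *
st()
```

```text
t 10.57 p [ 0.6336 -0.1653  0.1197] a 59.98 zax [ 6.e-04 -2.e-04 -1.e+00] F [-2.17  0.06  5.11] w 0.0215 q [ 0.43  0.56 -0.33  1.54  0.2   1.07 -0.47]
```

Emit:
arm_command([
  [15,[0,0,-0.005],[0,0,0]],
  [15,[0,0,-0.015],[0,0,0]],
  [15,[0,0,-0.03],[0,0,0]],
  [15,[0,0,-0.045],[0,0,0]],
  [15,[0,0,-0.06],[0,0,0]],
  [15,[0,0,-0.08],[0,0,0]],
  [15,[0,0,-0.1],[0,0,0]],
  [15,[0,0,-0.115],[0,0,0]],
  [15,[0,0,-0.12],[0,0,0]],
  [15,[0,0,-0.12],[0,0,0]],
])

```text
time: 11.4
ee_pos: [0.634, -0.1654, 0.241]
eef_rot: [0.866, 0.5, 0.001, 0.001]
ft_force: [-0.5, -0.2, -0.4]
width: 0.0213
```

Run:
```python
from h import *
for i in range(2): camera('wrist')
st(); snap('wrist','w9');px,K,M=snap('side','d9');save(px,'d9c',(250,150,400,270),5.3); go([.4426,.1729,.24],96.5)
```

```text
t 11.5 p [ 0.6331 -0.1653  0.2383] a 59.98 zax [-8.e-04  0.e+00 -1.e+00] F [-0.52 -0.24 -1.18] w 0.021 q [ 0.44  0.45 -0.35  1.43  0.16  1.29 -0.44]
shift [0.1976, -0.3339, -0.0018] turn [-0.002, 0.0, -0.6374]
```

View pics/w9.png

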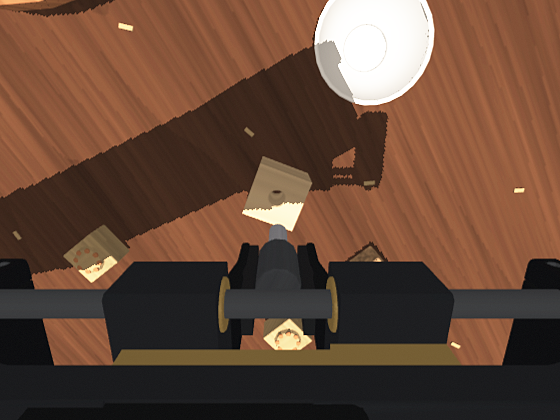

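View pics/d9c.png

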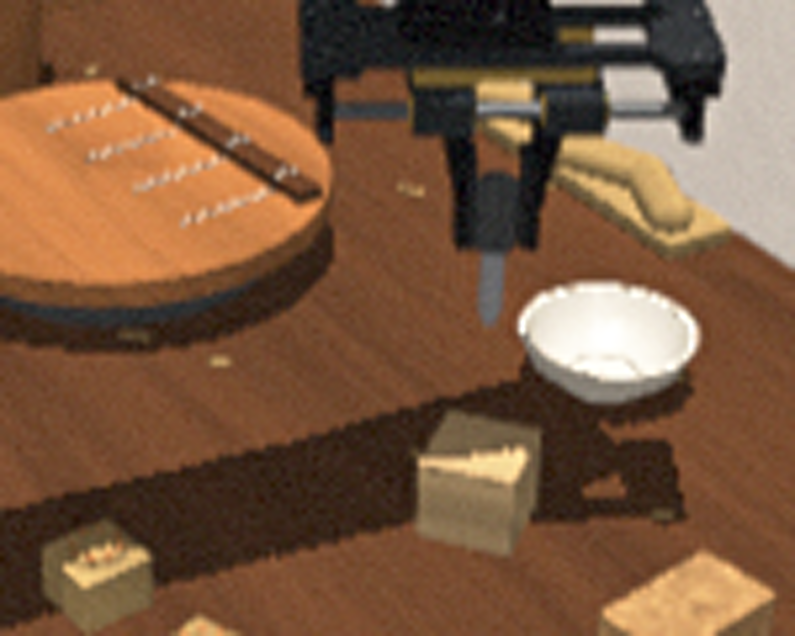

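Run:
```python
from h import *
px,K,M=load('w9'); save(px,'w9c',(240,210,320,270),8)
```

```text
(no output)
```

View pics/w9c.png

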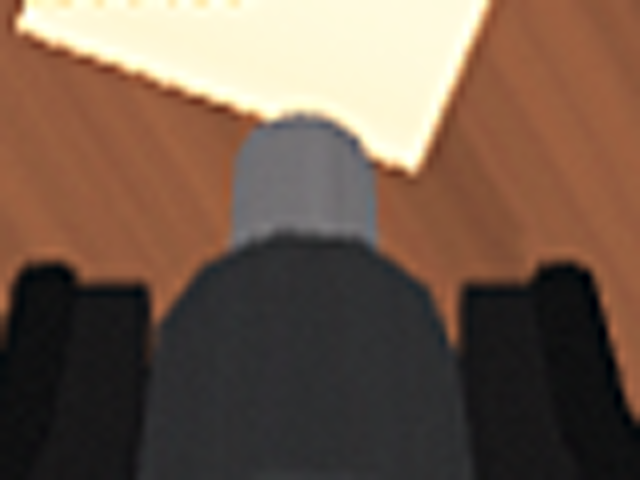

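Run:
```python
from h import *
px,K,M=load('w9'); c=None
s,e,m=pose()
import numpy as np
# mount
T=np.eye(4);T[:3,:3]=m;T[:3,3]=[ .6331,-.1653,.2383]
Mt=np.linalg.inv(T)@M
print(Mt.round(4))
for x0 in (-.002,0,.002,.004):
  print(x0,[proj(K,Mt,[x0+r,0,z]).round(1).tolist() for r,z in ((.003,.1177),(.006,.1097),(.006,.0737),(.011,.0737))])
```

```text
[[ 1.000e-03 -9.552e-01 -2.960e-01  8.200e-02]
 [ 1.000e+00  9.000e-04  7.000e-04  5.000e-04]
 [-4.000e-04 -2.960e-01  9.552e-01 -9.250e-02]
 [ 0.000e+00  0.000e+00  0.000e+00  1.000e+00]]
-0.002 [[276.8, 228.6], [276.8, 228.7], [276.6, 251.7], [276.6, 243.5]]
0 [[276.8, 225.9], [276.8, 225.9], [276.6, 248.4], [276.6, 240.2]]
0.002 [[276.8, 223.2], [276.8, 223.1], [276.6, 245.2], [276.6, 236.9]]
0.004 [[276.8, 220.5], [276.8, 220.3], [276.6, 241.9], [276.6, 233.6]]
```

Run:
```python
from h import *
go([.4423,.1716,.24],96.5)
```

```text
shift [0.1963, -0.3335, -0.0018] turn [-0.002, 0.0, -0.6374]
```

Emit:
arm_command([
  [15,[0.01,-0.017,0],[0,0,-0.035]],
  [15,[0.03,-0.05,0],[0,0,-0.1]],
  [15,[0.05,-0.084,0],[0,0,-0.16]],
  [15,[0.07,-0.12,0],[0,0,-0.23]],
  [15,[0.09,-0.154,0],[0,0,-0.3]],
  [15,[0.11,-0.188,0],[0,0,-0.36]],
  [15,[0.13,-0.222,0],[0,0,-0.42]],
  [15,[0.15,-0.256,0],[0,0,-0.49]],
  [15,[0.17,-0.29,0],[0,0,-0.55]],
  [15,[0.18,-0.31,0],[0,0,-0.6]],
])

```text
time: 12.43
ee_pos: [0.4524, 0.1494, 0.2385]
eef_rot: [0.677, 0.736, -0.0, -0.001]
ft_force: [-1.1, 0.3, -0.9]
width: 0.0209
```

Run:
```python
from h import *
for i in range(4): camera('scene')
st(); go([.4423,.1716,.19],96.5)
```

```text
t 12.63 p [0.455  0.1454 0.2387] a 94.37 zax [-3.e-04 -7.e-04 -1.e+00] F [ 0.29 -0.23 -0.7 ] w 0.0211 q [ 0.22  0.09 -0.65  1.88  0.06  1.19 -0.37]
shift [0.0271, -0.0106, 0.0486] turn [-0.0004, 0.0007, -0.0372]
```

Emit:
arm_command([
  [15,[0.009,-0.0035,0.0],[0,0,-0.012]],
  [15,[0.018,-0.007,0.01],[0,0,-0.025]],
  [15,[0.0271,-0.0106,0.02],[0,0,-0.037]],
  [15,[0.0271,-0.0106,0.03],[0,0,-0.037]],
  [15,[0.0271,-0.0106,0.04],[0,0,-0.037]],
  [15,[0.0271,-0.0106,0.0486],[0,0,-0.037]],
  [15,[0.0271,-0.0106,0.0486],[0,0,-0.037]],
  [15,[0.0271,-0.0106,0.0486],[0,0,-0.037]],
  [15,[0.0271,-0.0106,0.0486],[0,0,-0.037]],
  [15,[0.0271,-0.0106,0.0486],[0,0,-0.037]],
])

```text
time: 13.47
ee_pos: [0.4428, 0.1718, 0.1909]
eef_rot: [0.666, 0.746, 0.0, 0.0]
ft_force: [0.1, -0.5, -0.3]
width: 0.0214
```

Run:
```python
from h import *
st(); px,K,M=snap('wrist','w10');save(px,'w10c',(220,170,340,270),6.5);px,K,M=snap('scene','s10');save(px,'s10c',(265,140,355,200),8)
```

```text
t 13.47 p [0.4428 0.1718 0.1909] a 96.45 zax [ 9.e-04  1.e-04 -1.e+00] F [ 0.06 -0.53 -0.26] w 0.0214 q [ 0.18  0.15 -0.68  1.94  0.1   1.09 -0.43]
```

View pics/w10c.png

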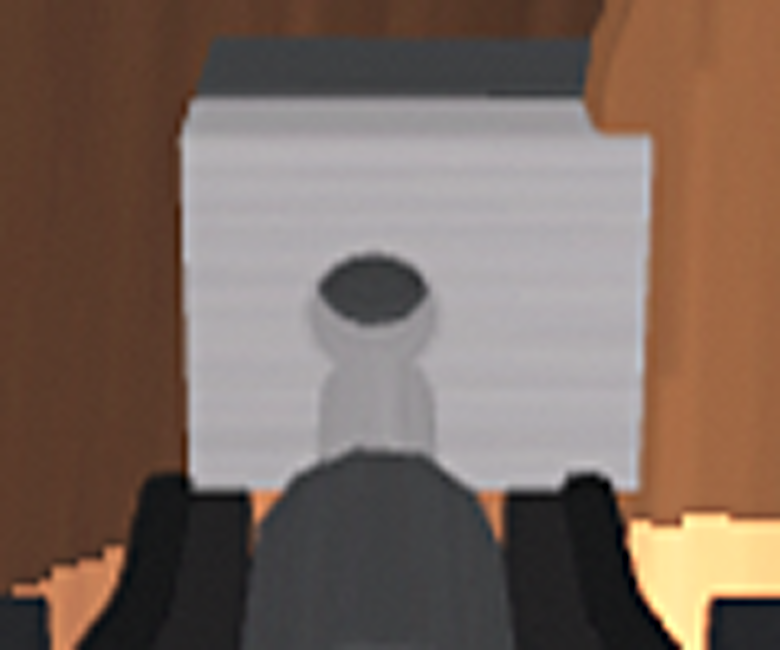

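View pics/s10c.png

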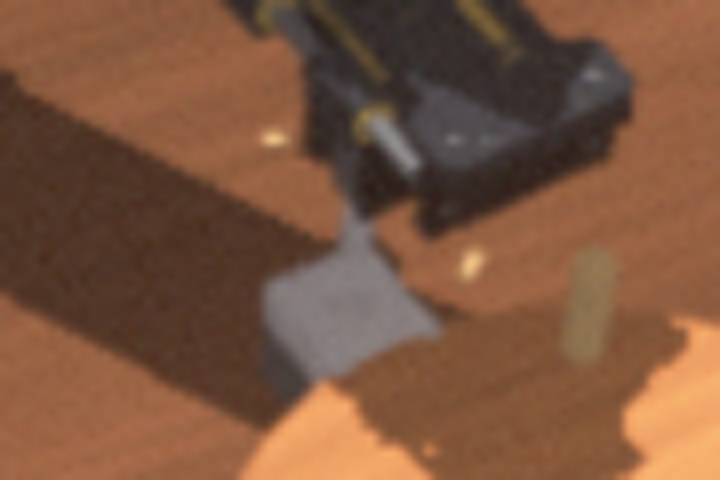

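Run:
```python
from h import *
px,K,M=load('w10'); save(px,'w10d',(255,195,305,250),14)
s,e,m=pose();T=np.eye(4);T[:3,:3]=m;T[:3,3]=[.4428,.1718,.1909];Mt=np.linalg.inv(T)@M
for x in(-.002,0,.002): 
  c=[proj(K,Mt,[x+.0075*np.cos(t),.0075*np.sin(t),.1389]) for t in np.linspace(0,6.28,40)];c=np.array(c)
  print(x,'mouth',c.min(0),c.max(0),'pin shank/tip edge',[proj(K,Mt,[x+r,0,z]).round(1).tolist() for r,z in ((.003,.1177),(.006,.1097),(.011,.0737))])
```

```text
-0.002 mouth [267.12964652 212.60195697] [286.7320386 231.0517806] pin shank/tip edge [[276.8, 228.2], [276.8, 228.3], [276.6, 243.0]]
0 mouth [267.10638793 210.08710996] [286.75607169 228.62610787] pin shank/tip edge [[276.8, 225.5], [276.8, 225.5], [276.6, 239.7]]
0.002 mouth [267.08301683 207.5599833 ] [286.78022103 226.18880358] pin shank/tip edge [[276.8, 222.8], [276.8, 222.7], [276.6, 236.4]]
```

View pics/w10d.png

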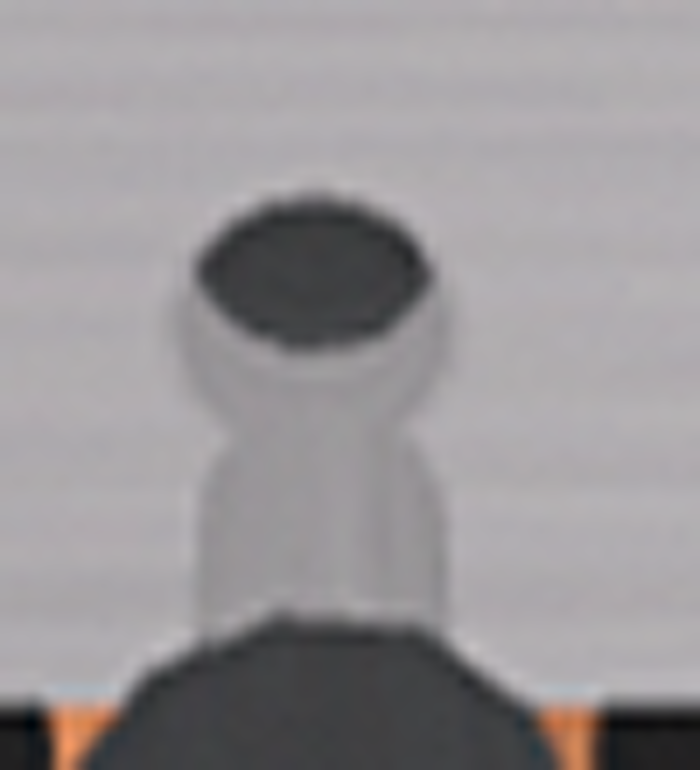

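Emit:
arm_command([
  [15,[0,0,0.005],[0,0,0]],
  [15,[0,0,0.01],[0,0,0]],
  [15,[0,0,0.015],[0,0,0]],
  [15,[0,0,0.02],[0,0,0]],
  [15,[0,0,0.025],[0,0,0]],
  [15,[0,0,0.029],[0,0,0]],
  [15,[0,0,0.033],[0,0,0]],
  [15,[0,0,0.036],[0,0,0]],
  [15,[0,0,0.038],[0,0,0]],
  [15,[0,0,0.04],[0,0,0]],
])

```text
time: 14.4
ee_pos: [0.4425, 0.1719, 0.1502]
eef_rot: [0.666, 0.746, -0.0, 0.0]
ft_force: [0.2, 0.8, -0.9]
width: 0.0213
```

Emit:
arm_command([
  [15,[0,0,0.001],[0,0,0]],
  [15,[0,0,0.002],[0,0,0]],
  [15,[0,0,0.003],[0,0,0]],
  [15,[0,0,0.004],[0,0,0]],
  [15,[0,0,0.005],[0,0,0]],
  [15,[0,0,0.006],[0,0,0]],
  [15,[0,0,0.007],[0,0,0]],
  [15,[0,0,0.008],[0,0,0]],
  [15,[0,0,0.009],[0,0,0]],
  [15,[0,0,0.01],[0,0,0]],
])

```text
time: 15.23
ee_pos: [0.4424, 0.1719, 0.1403]
eef_rot: [0.666, 0.746, -0.0, 0.0]
ft_force: [-0.9, -0.0, -0.1]
width: 0.0209
```

Emit:
arm_command([
  [15,[0,0,0.002],[0,0,0]],
  [15,[0,0,0.004],[0,0,0]],
  [15,[0,0,0.006],[0,0,0]],
  [15,[0,0,0.008],[0,0,0]],
  [15,[0,0,0.01],[0,0,0]],
  [15,[0,0,0.011],[0,0,0]],
  [15,[0,0,0.012],[0,0,0]],
  [15,[0,0,0.013],[0,0,0]],
  [15,[0,0,0.0135],[0,0,0]],
  [15,[0,0,0.014],[0,0,0]],
])

```text
time: 16.07
ee_pos: [0.4425, 0.1719, 0.1264]
eef_rot: [0.666, 0.746, 0.0, 0.0]
ft_force: [0.1, 0.0, -1.5]
width: 0.0213
```

Run:
```python
from h import *
camera('scene');st();px,K,M=snap('wrist','w11');save(px,'w11c',(220,170,340,270),6.5)
```

```text
t 16.12 p [0.4425 0.1718 0.1264] a 96.47 zax [ 1.e-04 -1.e-04 -1.e+00] F [-0.52 -1.03 -1.14] w 0.0214 q [ 0.15  0.24 -0.67  2.    0.18  0.96 -0.5 ]
```

View pics/w11c.png

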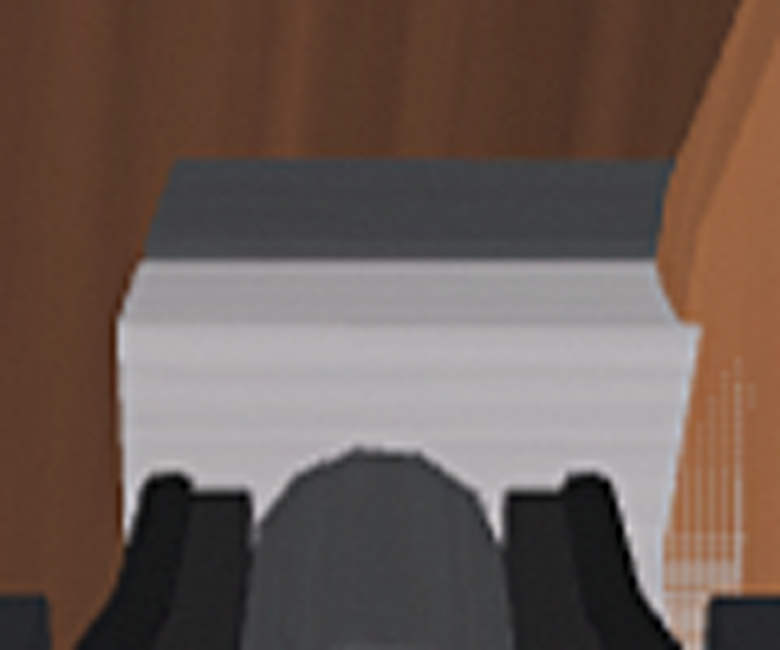

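Continue down 2 mm to feel the shoulder seat, then release.

Emit:
arm_command([
  [15,[0,0,0.0004],[0,0,0]],
  [15,[0,0,0.0008],[0,0,0]],
  [15,[0,0,0.0012],[0,0,0]],
  [15,[0,0,0.0016],[0,0,0]],
  [15,[0,0,0.002],[0,0,0]],
  [15,[0,0,0.002],[0,0,0]],
  [15,[0,0,0.002],[0,0,0]],
  [15,[0,0,0.002],[0,0,0]],
  [15,[0,0,0.002],[0,0,0]],
  [15,[0,0,0.002],[0,0,0]],
])

```text
time: 17.0
ee_pos: [0.4425, 0.1721, 0.1254]
eef_rot: [0.666, 0.746, -0.0, 0.0]
ft_force: [-6.5, -2.0, 14.2]
width: 0.0216
```

Run:
```python
from h import *
st()
```

```text
t 17.0 p [0.4425 0.1721 0.1254] a 96.48 zax [ 3.e-04 -5.e-04 -1.e+00] F [-6.54 -1.96 14.19] w 0.0216 q [ 0.15  0.24 -0.67  2.    0.18  0.96 -0.5 ]
```

Emit:
arm_command([
  [45,[0,0,-0.002],[0,0,0]],
  [45,[0,0,-0.002],[0,0,0]],
  [45,[0,0,-0.002],[0,0,0]],
  [45,[0,0,-0.002],[0,0,0]],
  [45,[0,0,-0.002],[0,0,0]],
  [45,[0,0,-0.02],[0,0,0]],
  [45,[0,0,-0.05],[0,0,0]],
  [45,[0,0,-0.08],[0,0,0]],
  [45,[-0.02,0,-0.11],[0,0,0]],
  [45,[-0.05,0,-0.12],[0,0,0]],
])

```text
time: 17.83
ee_pos: [0.4489, 0.1249, 0.2486]
eef_rot: [0.664, 0.748, 0.003, 0.001]
ft_force: [0.7, 0.0, -0.1]
width: 0.0393
```

Run:
```python
from h import *
for i in range(3): camera('scene')
st();px,K,M=snap('wrist','w12');px,K,M=snap('scene','s12');save(px,'s12c',(255,150,405,270),5.3); go([.42,-.29,.30],60)
```

```text
t 17.98 p [0.4488 0.1202 0.2452] a 96.24 zax [ 2.e-03 -7.e-04 -1.e+00] F [-0.39  0.18 -0.68] w 0.0391 q [ 0.27  0.05 -0.64  1.9   0.03  1.2  -0.27]
shift [-0.4066, -0.074, -0.056] turn [-0.0005, 0.0002, 0.6363]
```

View pics/w12.png

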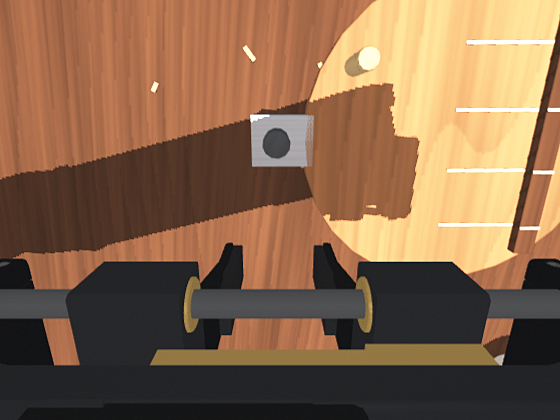

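View pics/s12c.png

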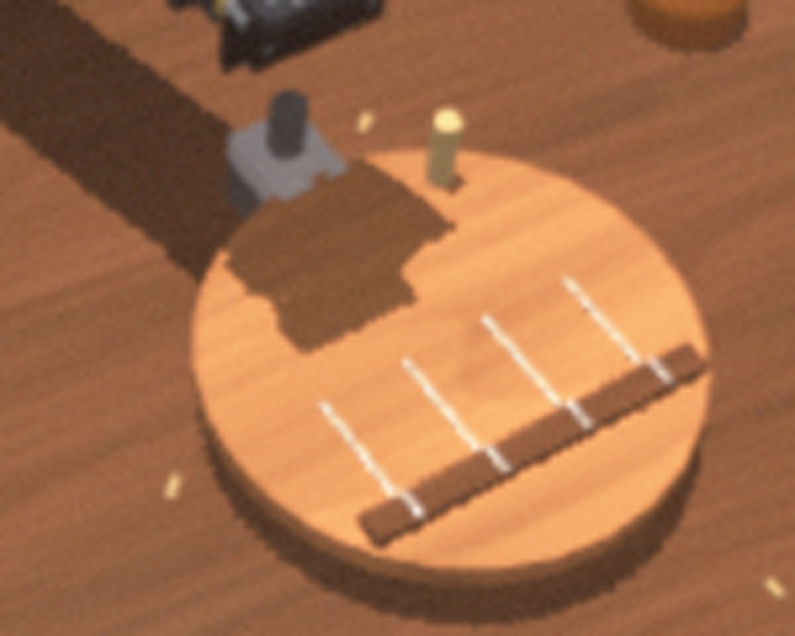

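Run:
```python
from h import *
go([.62,.11,.28],96.5)
```

```text
shift [-0.0317, 0.1697, -0.0361] turn [-0.0005, 0.0, -0.0007]
```

Emit:
arm_command([
  [60,[-0.006,0.02,-0.004],[0,0,0]],
  [60,[-0.012,0.05,-0.01],[0,0,0]],
  [60,[-0.018,0.08,-0.015],[0,0,0]],
  [60,[-0.024,0.11,-0.02],[0,0,0]],
  [60,[-0.03,0.14,-0.025],[0,0,0]],
  [60,[-0.03,0.16,-0.03],[0,0,0]],
  [60,[-0.03,0.168,-0.034],[0,0,0]],
  [60,[-0.03,0.17,-0.034],[0,0,0]],
  [60,[-0.03,0.17,-0.034],[0,0,0]],
  [60,[-0.03,0.17,-0.034],[0,0,0]],
])

```text
time: 18.92
ee_pos: [0.6195, 0.1125, 0.2776]
eef_rot: [0.666, 0.746, -0.0, -0.001]
ft_force: [0.2, -0.7, -0.3]
width: 0.0521
```

Run:
```python
from h import *
for i in range(4): camera('scene')
st();px,K,M=snap('wrist','w13');save(px,'w13b',(170,0,530,250),2.2)
```

```text
t 19.12 p [0.6198 0.1116 0.2785] a 96.49 zax [ 0.e+00 -5.e-04 -1.e+00] F [ 0.23 -0.58  0.4 ] w 0.052 q [ 0.19  0.41 -0.58  1.44  0.23  1.36 -0.29]
```

View pics/w13b.png

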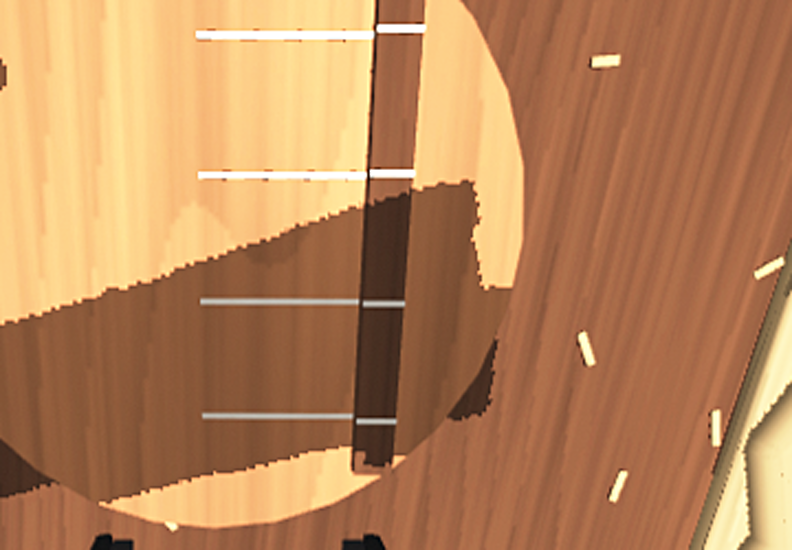

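```bash
python3 - <<'E'
from h import *
px,K,M=load('w13')
P=lambda x,y,z=.052: ray(K,M,170+(x+.5)/2.2-.5,(y+.5)/2.2-.5,z)[:2]
L=[((203,415),(353,417)),((202,301),(360,303)),((199,175),(366,176)),((197,35),(373,36))]
E=[]
for a,b in L:
    A,B=P(*a),P(*b);E.append((A,B));print(A,B,np.degrees(np.arctan2(*(B-A)[::-1])),np.linalg.norm(B-A))
E=np.array(E)
for k in(0,1):
    d=E[3,k]-E[0,k];print('fence dir',np.degrees(np.arctan2(d[1],d[0]))-90,np.linalg.norm(d), E[:,k].mean(0))
th=np.radians(6.5)
# assume spacing; average angle
ang=np.mean([np.degrees(np.arctan2(*(E[3,k]-E[0,k])[::-1]))-90 for k in(0,1)])
E
E
```

```text
[0.60412965 0.11241595] [0.67338269 0.11941737] 5.772933599782705 0.06960605123432628
[0.59852011 0.16394176] [0.66803924 0.17105701] 5.843847793737679 0.06988229983794192
[0.59211009 0.21546286] [0.66189596 0.22308265] 6.231334873057513 0.0702006267966423
[0.58621718 0.26713086] [0.65594637 0.27477927] 6.259597815634783 0.0701474013960992
fence dir 6.604146300340602 0.15574838200833502 [0.59524426 0.18973786]
fence dir 6.403527826985581 0.15633727842330342 [0.66481606 0.19708407]bash: E: command not found
```

Run:
```python
from h import *
go([.42,-.29,.31],60)
```

```text
shift [-0.3764, -0.244, -0.0313] turn [0.0003, 0.0004, 0.6367]
```

Emit:
arm_command([
  [65,[-0.03,-0.02,-0.003],[0,0,0.05]],
  [65,[-0.063,-0.041,-0.006],[0,0,0.11]],
  [65,[-0.095,-0.061,-0.009],[0,0,0.16]],
  [65,[-0.127,-0.082,-0.012],[0,0,0.22]],
  [65,[-0.158,-0.102,-0.015],[0,0,0.27]],
  [65,[-0.19,-0.123,-0.018],[0,0,0.33]],
  [65,[-0.22,-0.143,-0.021],[0,0,0.38]],
  [65,[-0.253,-0.164,-0.024],[0,0,0.44]],
  [65,[-0.285,-0.184,-0.027],[0,0,0.5]],
  [65,[-0.315,-0.204,-0.03],[0,0,0.55]],
])

```text
time: 20.0
ee_pos: [0.4517, -0.2262, 0.309]
eef_rot: [0.845, 0.535, 0.0, 0.001]
ft_force: [0.5, 0.2, -0.5]
width: 0.0568
```

Emit:
arm_command([
  [65,[-0.02,-0.013,0],[0,0,0.03]],
  [65,[-0.04,-0.026,0],[0,0,0.06]],
  [65,[-0.055,-0.036,0],[0,0,0.08]],
  [65,[-0.06,-0.04,0],[0,0,0.087]],
  [65,[-0.06,-0.04,0],[0,0,0.087]],
  [65,[-0.06,-0.04,0],[0,0,0.087]],
  [65,[-0.06,-0.04,0],[0,0,0.087]],
  [65,[-0.06,-0.04,0],[0,0,0.087]],
  [65,[-0.06,-0.04,0],[0,0,0.087]],
  [65,[-0.06,-0.04,0],[0,0,0.087]],
])

```text
time: 20.83
ee_pos: [0.3921, -0.2614, 0.3083]
eef_rot: [0.866, 0.5, 0.0, -0.0]
ft_force: [-0.4, -0.4, -0.5]
width: 0.0563
```

Run:
```python
from h import *
for i in range(2): camera('scene')
st();px,K,M=snap('wrist','w14');save(px,'w14b',(150,0,500,250),2.2)
```

```text
t 20.93 p [ 0.3918 -0.2616  0.3084] a 60.01 zax [-1.e-04  1.e-04 -1.e+00] F [ 0.43 -0.58  0.  ] w 0.0568 q [ 0.76 -0.   -0.26  1.81 -0.    1.33 -0.03]
```

View pics/w14b.png

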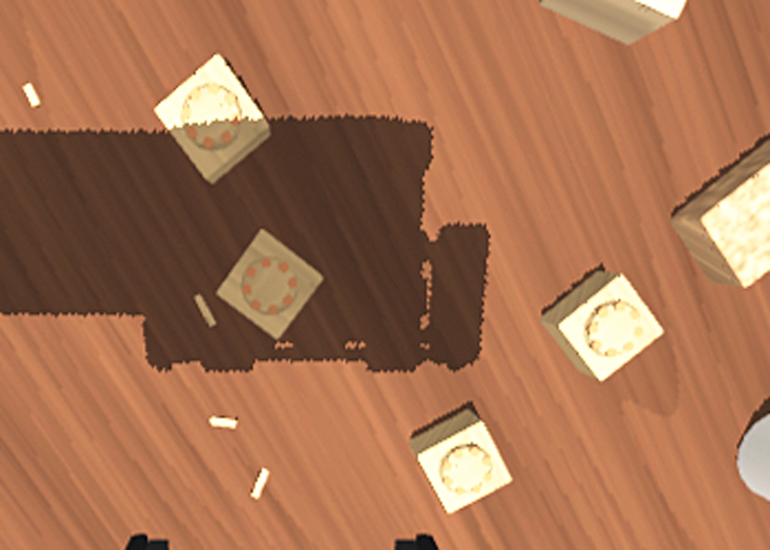

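Run:
```python
from h import *
px,K,M=load('w14')
P=lambda x,y,z=.03: ray(K,M,150+(x+.5)/2.2-.5,(y+.5)/2.2-.5,z)[:2]
C=dict(r2=[(155,110),(217,54),(268,120)],r1=[(217,290),(262,230),(323,278),(274,338)],r0=[(418,457),(483,418),(511,480),(450,512)],r3=[(557,327),(622,274),(664,330),(601,381)])
D=dict(r2=(213,115),r1=(269,285),r0=(465,469),r3=(612,329))
for n,c in C.items():
    Q=np.array([P(*x) for x in c]);e=np.diff(Q,axis=0)
    print(n,'disc',P(*D[n],.036),'corner mean',Q.mean(0) if len(Q)==4 else (Q[0]+Q[2])/2,np.linalg.norm(e,axis=1).round(4),(np.degrees(np.arctan2(e[:,1],e[:,0]))%90).round(1))
save(px,'w14c',(215,15,280,90),9)
```

```text
r2 disc [ 0.43231039 -0.12743362] corner mean [ 0.43171441 -0.12606005] [0.0384 0.0367] [ 8.3 10.1]
r1 disc [ 0.41594937 -0.20777423] corner mean [ 0.41576344 -0.20788021] [0.0374 0.0387 0.0394] [21.6 23.  20.6]
r0 disc [ 0.45919622 -0.34494374] corner mean [ 0.46027036 -0.34668834] [0.0404 0.04   0.0377] [ 3.2 87.7  0.5]
r3 disc [ 0.55691881 -0.31419598] corner mean [ 0.55853551 -0.31574272] [0.0401 0.0383 0.0397] [11.8 12.6 12.8]
```

View pics/w14c.png

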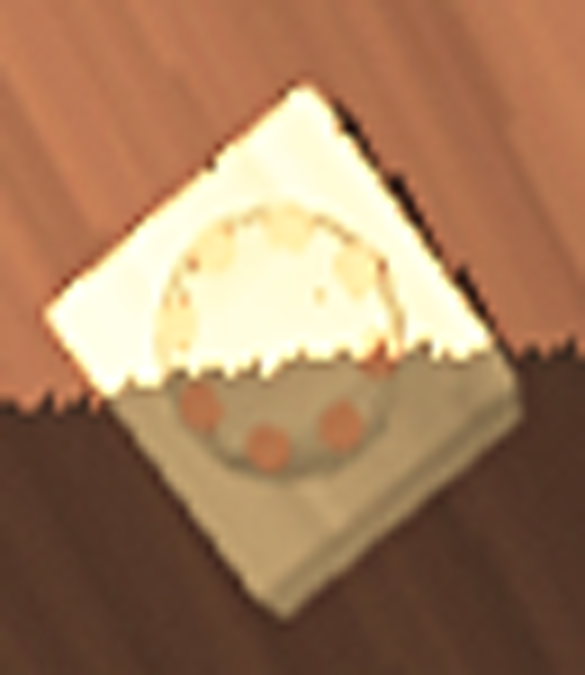

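Run:
```python
from h import *
px,K,M=load('w14');print(ray(K,M,245.9,52.7,.034))
go([.4322,-.127,.084],99)
```

```text
[ 0.43137607 -0.12731568  0.034     ]
shift [0.1369, -0.0323, 0.2244] turn [-0.0001, -0.0001, -0.6807]
```

Emit:
arm_command([
  [70,[0.028,-0.007,0.0],[0,0,-0.12]],
  [70,[0.056,-0.014,0.0],[0,0,-0.24]],
  [70,[0.084,-0.021,0.02],[0,0,-0.36]],
  [70,[0.112,-0.028,0.05],[0,0,-0.48]],
  [70,[0.13,-0.032,0.08],[0,0,-0.6]],
  [70,[0.137,-0.0325,0.1],[0,0,-0.68]],
  [70,[0.137,-0.0325,0.115],[0,0,-0.681]],
  [70,[0.137,-0.0325,0.13],[0,0,-0.681]],
  [70,[0.137,-0.0325,0.14],[0,0,-0.681]],
  [70,[0.137,-0.0325,0.14],[0,0,-0.681]],
])

```text
time: 21.82
ee_pos: [0.4311, -0.1268, 0.1667]
eef_rot: [0.65, 0.76, -0.0, -0.001]
ft_force: [-0.6, 0.7, 0.0]
width: 0.0609
```

Run:
```python
from h import *
for i in range(2): camera('scene')
st();px,K,M=snap('wrist','w15');go([.4318,-.127,.084],99)
```

```text
t 21.92 p [ 0.4321 -0.1271  0.1688] a 98.98 zax [ 0.e+00  1.e-04 -1.e+00] F [-0.35  0.14 -0.47] w 0.061 q [ 0.6   0.09 -0.43  2.03  0.04  1.03  0.31]
shift [0.0003, -0.0006, 0.0852] turn [0.0009, 0.0005, -0.0004]
```

View pics/w15.png

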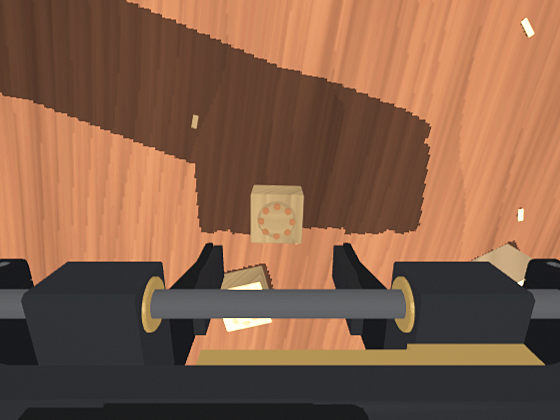

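Emit:
arm_command([
  [70,[0,-0.0003,0.02],[0,0,0]],
  [70,[0,-0.0003,0.04],[0,0,0]],
  [70,[0,-0.0003,0.06],[0,0,0]],
  [70,[0,-0.0003,0.075],[0,0,0]],
  [70,[0,-0.0003,0.083],[0,0,0]],
  [70,[0,-0.0003,0.085],[0,0,0]],
  [40,[0,-0.0003,0.085],[0,0,0]],
  [40,[0,-0.0003,0.085],[0,0,0]],
  [40,[0,-0.0003,0.085],[0,0,0]],
  [40,[0,-0.0003,0.085],[0,0,0]],
], squeeze=15)

```text
time: 22.8
ee_pos: [0.4322, -0.1272, 0.0843]
eef_rot: [0.65, 0.76, 0.0, 0.001]
ft_force: [-0.3, -0.1, 0.0]
width: 0.0421
```

Emit:
arm_command([
  [38,[0,0,0],[0,0,0]],
  [38,[0,0,0],[0,0,0]],
  [38,[0,0,0],[0,0,0]],
  [38,[0,0,-0.01],[0,0,0]],
  [38,[0,0,-0.03],[0,0,0]],
  [38,[0,0,-0.06],[0,0,0]],
  [38,[0,0,-0.09],[0,0,0]],
  [38,[0,0,-0.12],[0,0,0]],
  [38,[0,0,-0.15],[0,0,0]],
  [38,[0,0,-0.16],[0,0,0]],
])

```text
time: 23.63
ee_pos: [0.4329, -0.1271, 0.2484]
eef_rot: [0.649, 0.76, 0.001, 0.003]
ft_force: [0.4, 0.1, -1.0]
width: 0.0398
```

Run:
```python
from h import *
st();go([.6362,.2724,.22],96.4)
```

```text
t 23.63 p [ 0.4329 -0.1271  0.2484] a 99.01 zax [ 0.0056 -0.002  -1.    ] F [ 0.37  0.09 -0.95] w 0.0398 q [ 0.61 -0.   -0.42  1.94  0.    1.2   0.35]
shift [0.3628, 0.2632, 0.0287] turn [0.0053, 0.0028, 0.0456]
```

Emit:
arm_command([
  [38,[0.03,0.022,0.0],[0,0,0]],
  [38,[0.06,0.044,0.0],[0,0,0]],
  [38,[0.093,0.068,0.0],[0,0,0.01]],
  [38,[0.126,0.092,0.0],[0,0,0.01]],
  [38,[0.159,0.116,0.0],[0,0,0.02]],
  [38,[0.192,0.14,0.0],[0,0,0.02]],
  [38,[0.225,0.164,0.0],[0,0,0.03]],
  [38,[0.258,0.188,0.0],[0,0,0.03]],
  [38,[0.29,0.21,0.0],[0,0,0.04]],
  [38,[0.315,0.228,0.0],[0,0,0.04]],
])

```text
time: 24.47
ee_pos: [0.6078, 0.2228, 0.2431]
eef_rot: [0.664, 0.748, 0.0, -0.001]
ft_force: [0.5, 0.5, -0.0]
width: 0.0396
```

Run:
```python
from h import *
for i in range(5): camera('scene')
st();go([.6337,.2721,.18],96.4)
```

```text
t 24.72 p [0.6074 0.2191 0.2431] a 96.7 zax [-8.e-04 -8.e-04 -1.e+00] F [ 0.16 -1.18 -0.38] w 0.0397 q [ 0.04  0.48 -0.63  1.44  0.28  1.31 -0.49]
shift [0.0497, 0.0323, 0.0631] turn [-0.0009, 0.0007, 0.0051]
```

Emit:
arm_command([
  [38,[0.012,0.008,0.0],[0,0,0.005]],
  [38,[0.025,0.016,0.015],[0,0,0.005]],
  [38,[0.037,0.024,0.03],[0,0,0.005]],
  [38,[0.0497,0.0323,0.045],[0,0,0.005]],
  [38,[0.0497,0.0323,0.06],[0,0,0.005]],
  [38,[0.0497,0.0323,0.063],[0,0,0.005]],
  [38,[0.0497,0.0323,0.063],[0,0,0.005]],
  [38,[0.0497,0.0323,0.063],[0,0,0.005]],
  [38,[0.0497,0.0323,0.063],[0,0,0.005]],
  [38,[0.0497,0.0323,0.063],[0,0,0.005]],
])

```text
time: 25.55
ee_pos: [0.6344, 0.2723, 0.1818]
eef_rot: [0.667, 0.745, 0.001, 0.001]
ft_force: [0.2, -0.6, -1.7]
width: 0.0402
```

Run:
```python
from h import *
camera('scene')
st();px,K,M=snap('wrist','w16');go([.6337,.2721,.1368],96.4)
```

```text
t 25.6 p [0.6343 0.2725 0.1817] a 96.38 zax [ 1.6e-03  3.0e-04 -1.0e+00] F [-0.99  0.25 -0.16] w 0.0395 q [-0.07  0.62 -0.6   1.37  0.35  1.25 -0.58]
shift [-0.0005, -0.0006, 0.0446] turn [0.0013, -0.0001, -0.0002]
```

View pics/w16.png

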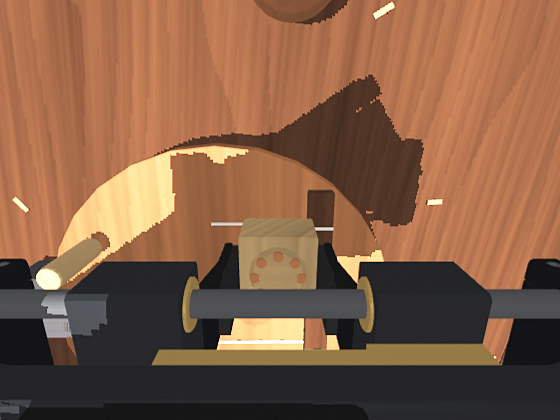

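Emit:
arm_command([
  [38,[-0.0004,-0.0006,0.01],[0,0,0]],
  [38,[-0.0004,-0.0006,0.02],[0,0,0]],
  [38,[-0.0004,-0.0006,0.03],[0,0,0]],
  [38,[-0.0004,-0.0006,0.037],[0,0,0]],
  [38,[-0.0004,-0.0006,0.042],[0,0,0]],
  [38,[-0.0004,-0.0006,0.0445],[0,0,0]],
  [38,[-0.0004,-0.0006,0.045],[0,0,0]],
  [38,[-0.0004,-0.0006,0.045],[0,0,0]],
  [38,[-0.0004,-0.0006,0.045],[0,0,0]],
  [38,[-0.0004,-0.0006,0.045],[0,0,0]],
])

```text
time: 26.48
ee_pos: [0.6333, 0.2722, 0.1359]
eef_rot: [0.666, 0.746, -0.0, 0.0]
ft_force: [-2.7, -2.4, 6.2]
width: 0.0401
```

Run:
```python
from h import *
st();px,K,M=snap('wrist','w17');save(px,'w17c',(190,180,380,300),4)
```

```text
t 26.48 p [0.6333 0.2722 0.1359] a 96.41 zax [-1.e-04 -6.e-04 -1.e+00] F [-2.7  -2.42  6.18] w 0.0401 q [-0.07  0.66 -0.59  1.41  0.38  1.18 -0.59]
```

View pics/w17c.png

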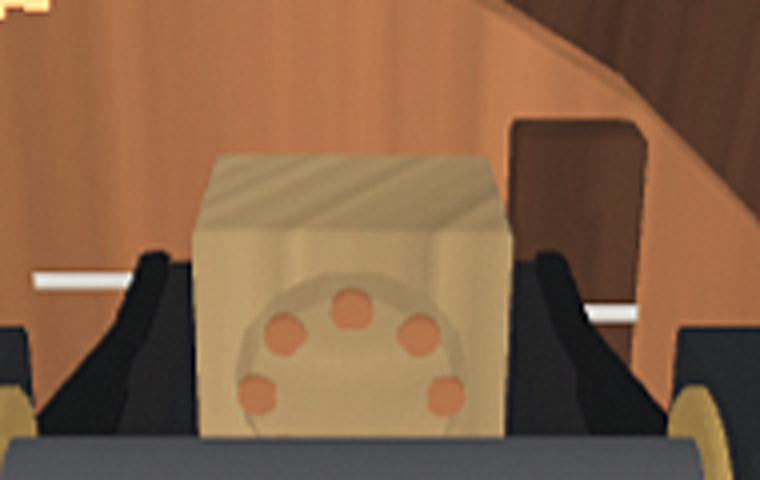

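Run:
```python
from h import *
px,K,M=load('w17')
P=lambda x,y,z=.052: ray(K,M,190+(x+.5)/4-.5,180+(y+.5)/4-.5,z)[:2]
th=np.radians(6.4);x=np.array([np.cos(th),np.sin(th)]);y=np.array([-x[1],x[0]])
for n,p in dict(frontL=P(218,155),frontR=P(490,155),line=P(60,281),line2=P(120,281),fence=P(511,150),fence2=P(510,200)).items(): print(n,p@x,p@y)
```

```text
frontL 0.6407874146825536 0.21990959797497295
frontR 0.6802587933847607 0.2199629063136581
line 0.6165321134939302 0.19990075408373575
line2 0.6255174480777259 0.19991342864907582
fence 0.6832768549479957 0.22073421404833485
fence2 0.6834230823026477 0.2129768893078266
```

Emit:
arm_command([
  [51,[0,0,0],[0,0,0]],
  [51,[0,0,0],[0,0,0]],
  [51,[0,0,0],[0,0,0]],
  [51,[0,0,0],[0,0,0]],
  [51,[0,0.001,0],[0,0,0]],
  [51,[0,0.002,0],[0,0,0]],
  [51,[0,0.003,0],[0,0,0]],
  [51,[0,0.0035,0],[0,0,0]],
  [51,[0,0.004,0],[0,0,0]],
  [51,[0,0.0045,0],[0,0,0]],
])

```text
time: 27.37
ee_pos: [0.6378, 0.2729, 0.1354]
eef_rot: [0.666, 0.746, -0.0, 0.0]
ft_force: [-0.4, 0.5, -0.0]
width: 0.0445
```

Run:
```python
from h import *
st();px,K,M=snap('wrist','w18');save(px,'w18c',(190,180,380,300),4)
```

```text
t 27.37 p [0.6378 0.2729 0.1354] a 96.42 zax [-1.e-04 -1.e-04 -1.e+00] F [-0.39  0.51 -0.04] w 0.0445 q [-0.08  0.67 -0.58  1.4   0.38  1.18 -0.59]
```

View pics/w18c.png

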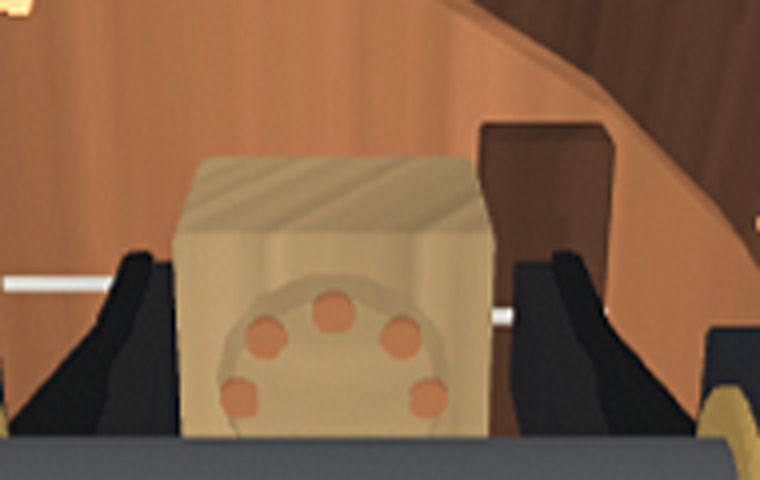

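Emit:
arm_command([
  [51,[0,0.0003,0],[0,0,0]],
  [51,[0,0.0006,0],[0,0,0]],
  [51,[0,0.0009,0],[0,0,0]],
  [51,[0,0.0012,0],[0,0,0]],
  [51,[0,0.0014,0],[0,0,0]],
  [51,[0,0.0016,0],[0,0,0]],
  [51,[0,0.0018,0],[0,0,0]],
  [51,[0,0.002,0],[0,0,0]],
  [51,[0,0.002,0],[0,0,0]],
  [51,[0,0.002,0],[0,0,0]],
])

```text
time: 28.25
ee_pos: [0.6398, 0.2728, 0.1354]
eef_rot: [0.666, 0.746, -0.0, 0.0]
ft_force: [-4.7, -1.0, 2.3]
width: 0.0444
```

Run:
```python
from h import *
st();px,K,M=snap('wrist','w19');save(px,'w19c',(190,180,380,300),4)
```

```text
t 28.25 p [0.6398 0.2728 0.1354] a 96.41 zax [-3.e-04 -6.e-04 -1.e+00] F [-4.7  -1.03  2.28] w 0.0444 q [-0.08  0.67 -0.58  1.39  0.38  1.19 -0.59]
```

View pics/w19c.png

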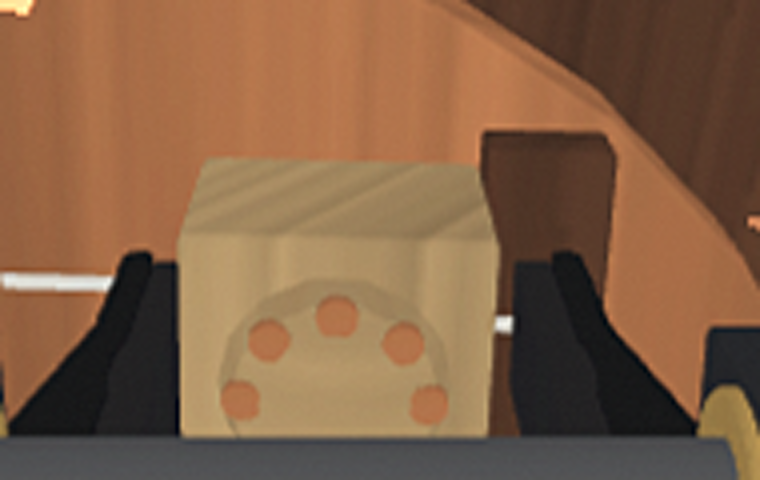

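Emit:
arm_command([
  [51,[0,-0.0008,0],[0,0,0]],
  [51,[0,-0.0016,0],[0,0,0]],
  [55,[0,-0.0022,0],[0,0,0]],
  [60,[0,-0.0022,0],[0,0,0]],
  [60,[0,-0.0022,0],[0,0,0]],
  [60,[0,-0.0022,-0.02],[0,0,0]],
  [60,[0,-0.0022,-0.05],[0,0,0]],
  [60,[0,-0.0022,-0.08],[0,0,0]],
  [60,[-0.03,-0.0022,-0.1],[0,0,0]],
  [60,[-0.07,-0.0022,-0.12],[0,0,0]],
])

```text
time: 29.13
ee_pos: [0.6442, 0.2096, 0.2562]
eef_rot: [0.664, 0.748, 0.002, -0.0]
ft_force: [1.5, -1.1, 0.2]
width: 0.0522
```

Run:
```python
from h import *
for i in range(3): camera('scene')
st();px,K,M=snap('wrist','w20');save(px,'w20b',(170,0,490,240),2.4);go([.394,-.26,.30],60)
```

```text
t 29.28 p [0.6472 0.2022 0.2561] a 96.08 zax [ 0.0042 -0.0012 -1.    ] F [-0.39  0.43 -0.3 ] w 0.0524 q [ 0.04  0.54 -0.61  1.33  0.3   1.36 -0.45]
shift [-0.4344, -0.301, -0.0456] turn [0.0018, -0.0002, 0.6328]
```

View pics/w20b.png

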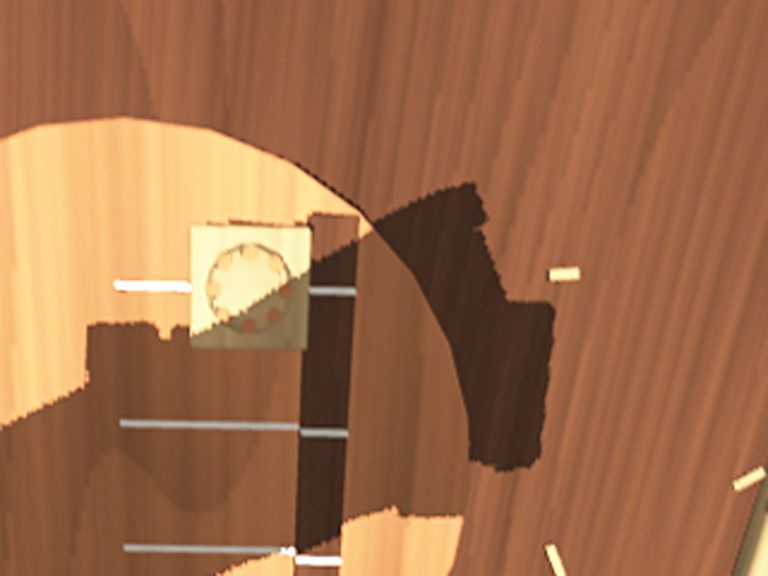

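Emit:
arm_command([
  [70,[-0.03,-0.021,-0.004],[0,0,0.05]],
  [70,[-0.063,-0.043,-0.008],[0,0,0.1]],
  [70,[-0.096,-0.066,-0.012],[0,0,0.15]],
  [70,[-0.129,-0.089,-0.016],[0,0,0.2]],
  [70,[-0.162,-0.112,-0.02],[0,0,0.25]],
  [70,[-0.195,-0.135,-0.025],[0,0,0.3]],
  [70,[-0.228,-0.158,-0.03],[0,0,0.35]],
  [70,[-0.261,-0.181,-0.035],[0,0,0.4]],
  [70,[-0.294,-0.204,-0.04],[0,0,0.45]],
  [70,[-0.327,-0.226,-0.045],[0,0,0.5]],
])

```text
time: 30.17
ee_pos: [0.4559, -0.1444, 0.2988]
eef_rot: [0.83, 0.557, -0.0, -0.0]
ft_force: [1.6, -0.5, 0.1]
width: 0.0611
```

Run:
```python
from h import *
for i in range(4): camera('scene')
st();go([.394,-.26,.30],60)
```

```text
t 30.37 p [ 0.457  -0.1439  0.2987] a 67.75 zax [-2.e-04  2.e-04 -1.e+00] F [-0.2   1.04 -0.24] w 0.0613 q [ 0.61  0.03 -0.41  1.8   0.01  1.31 -0.19]
shift [-0.1313, -0.0143, -0.0013] turn [-0.0003, -0.0001, 0.1352]
```

Emit:
arm_command([
  [70,[-0.025,-0.003,0],[0,0,0.03]],
  [70,[-0.055,-0.006,0],[0,0,0.06]],
  [70,[-0.085,-0.009,0],[0,0,0.09]],
  [70,[-0.11,-0.012,0],[0,0,0.12]],
  [70,[-0.125,-0.014,0],[0,0,0.135]],
  [70,[-0.131,-0.014,0],[0,0,0.135]],
  [70,[-0.131,-0.014,0],[0,0,0.135]],
  [70,[-0.131,-0.014,0],[0,0,0.135]],
  [70,[-0.131,-0.014,0],[0,0,0.135]],
  [70,[-0.131,-0.014,0],[0,0,0.135]],
])

```text
time: 31.2
ee_pos: [0.3954, -0.2588, 0.299]
eef_rot: [0.865, 0.501, 0.0, -0.0]
ft_force: [0.2, 0.7, -0.0]
width: 0.0608
```

Run:
```python
from h import *
for i in range(2): camera('scene')
st();px,K,M=snap('wrist','w21');save(px,'w21b',(150,0,500,250),2.2)
```

```text
t 31.3 p [ 0.3951 -0.2593  0.2991] a 60.13 zax [ 2.e-04 -1.e-04 -1.e+00] F [ 0.31  0.72 -0.96] w 0.0609 q [ 0.76  0.01 -0.27  1.82  0.    1.31 -0.04]
```

View pics/w21b.png

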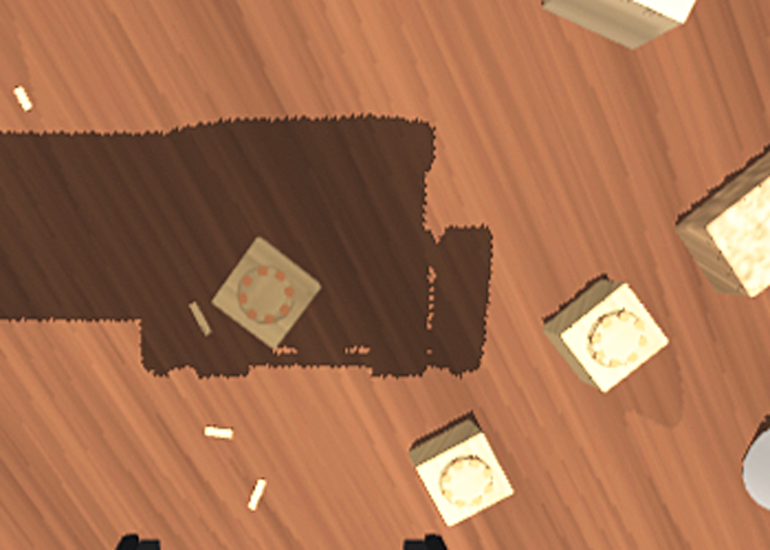

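Run:
```python
from h import *
px,K,M=load('w21')
P=lambda x,y,z=.03: ray(K,M,150+(x+.5)/2.2-.5,(y+.5)/2.2-.5,z)[:2]
C=dict(r1=[(212,300),(259,236),(321,287),(275,348)],r0=[(418,466),(485,428),(514,492),(450,525)],r3=[(559,336),(628,284),(669,342),(605,392)])
D=dict(r1=(265,294),r0=(466,481),r3=(616,339))
for n,c in C.items():
    Q=np.array([P(*x) for x in c]);e=np.diff(np.vstack([Q,Q[:1]]),axis=0)
    print(n,'disc',P(*D[n],.036),'corner mean',Q.mean(0),np.linalg.norm(e,axis=1).round(4),(np.degrees(np.arctan2(e[:,1],e[:,0]))%90).round(1))
go([.4165,-.2070,.17],112)
```

```text
r1 disc [ 0.41578653 -0.20776994] corner mean [ 0.41635212 -0.20828095] [0.0388 0.0391 0.0381 0.0396] [22.3 21.8 23.1 22.8]
r0 disc [ 0.45965771 -0.34499624] corner mean [ 0.46103993 -0.34642958] [0.0402 0.0406 0.0386 0.0395] [ 1.9 87.8  0.3  0. ]
r3 disc [ 0.55715566 -0.31411822] corner mean [ 0.55879857 -0.31607636] [0.0405 0.0382 0.039  0.0398] [ 9.6 11.2 11.9 13.5]
shift [0.0563, -0.0075, 0.1291] turn [0.0002, 0.0001, -0.9057]
```

Emit:
arm_command([
  [70,[0.02,-0.003,0.0],[0,0,-0.12]],
  [70,[0.04,-0.005,0.02],[0,0,-0.24]],
  [70,[0.055,-0.0074,0.04],[0,0,-0.36]],
  [70,[0.055,-0.0074,0.06],[0,0,-0.48]],
  [70,[0.055,-0.0074,0.08],[0,0,-0.6]],
  [70,[0.055,-0.0074,0.1],[0,0,-0.72]],
  [70,[0.055,-0.0074,0.12],[0,0,-0.84]],
  [70,[0.055,-0.0074,0.129],[0,0,-0.914]],
  [70,[0.055,-0.0074,0.129],[0,0,-0.914]],
  [70,[0.055,-0.0074,0.129],[0,0,-0.914]],
])

```text
time: 32.18
ee_pos: [0.4157, -0.2086, 0.1701]
eef_rot: [0.557, 0.83, 0.0, -0.0]
ft_force: [0.3, -0.9, 0.8]
width: 0.061
```

Run:
```python
from h import *
for i in range(2): camera('scene')
st();px,K,M=snap('wrist','w22');save(px,'w22c',(200,150,360,270),4.5);go([.416,-.208,.084],112.5)
```

```text
t 32.28 p [ 0.4162 -0.2089  0.1711] a 112.26 zax [ 1.3e-03 -8.0e-04 -1.0e+00] F [-0.35 -0.41  0.58] w 0.0608 q [ 0.7   0.11 -0.35  2.    0.05  1.03  0.72]
shift [0.0011, 0.0, 0.0871] turn [0.0011, 0.0014, -0.0037]
```

View pics/w22c.png

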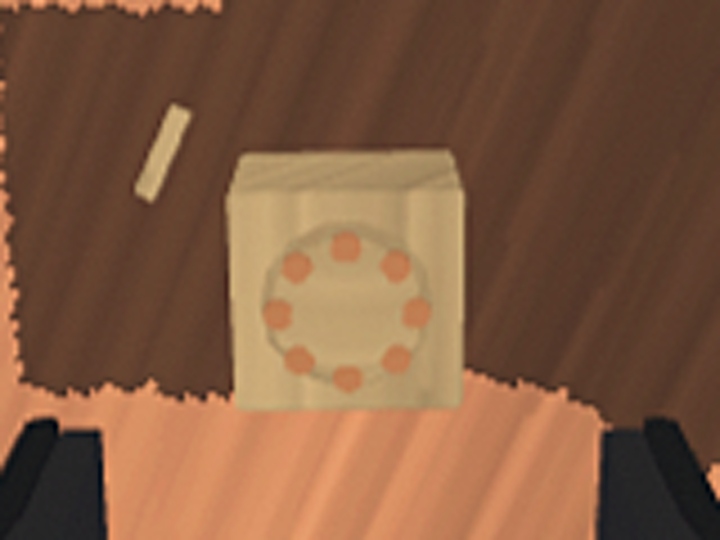

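Emit:
arm_command([
  [70,[0.001,0,0.02],[0,0,0]],
  [70,[0.001,0,0.04],[0,0,0]],
  [70,[0.001,0,0.06],[0,0,0]],
  [70,[0.001,0,0.075],[0,0,0]],
  [70,[0.001,0,0.084],[0,0,0]],
  [70,[0.001,0,0.087],[0,0,0]],
  [40,[0.001,0,0.087],[0,0,0]],
  [40,[0.001,0,0.087],[0,0,0]],
  [40,[0.001,0,0.087],[0,0,0]],
  [40,[0.001,0,0.087],[0,0,0]],
])

```text
time: 33.17
ee_pos: [0.4158, -0.2081, 0.084]
eef_rot: [0.556, 0.831, 0.0, 0.001]
ft_force: [0.1, -0.2, 0.5]
width: 0.0418
```

Emit:
arm_command([
  [38,[0,0,0],[0,0,0]],
  [38,[0,0,0],[0,0,0]],
  [38,[0,0,0],[0,0,0]],
  [38,[0,0,-0.01],[0,0,0]],
  [38,[0,0,-0.03],[0,0,0]],
  [38,[0,0,-0.06],[0,0,0]],
  [38,[0,0,-0.09],[0,0,0]],
  [38,[0,0,-0.12],[0,0,0]],
  [38,[0,0,-0.15],[0,0,0.05]],
  [38,[0,0,-0.16],[0,0,0.1]],
])

```text
time: 34.0
ee_pos: [0.4164, -0.2081, 0.2482]
eef_rot: [0.598, 0.802, 0.0, 0.003]
ft_force: [0.6, -0.5, -0.7]
width: 0.0398
```

Run:
```python
from h import *
st();go([.64,.20,.245],96)
```

```text
t 34.0 p [ 0.4164 -0.2081  0.2482] a 106.56 zax [ 0.0053 -0.0028 -1.    ] F [ 0.61 -0.51 -0.7 ] w 0.0398 q [ 0.71  0.03 -0.35  1.91  0.01  1.2   0.65]
shift [0.3275, 0.3306, 0.0032] turn [0.0046, 0.0038, 0.1843]
```

Emit:
arm_command([
  [38,[0.028,0.028,0.0],[0,0,0.02]],
  [38,[0.056,0.056,0.0],[0,0,0.04]],
  [38,[0.085,0.085,0.0],[0,0,0.06]],
  [38,[0.114,0.114,0.0],[0,0,0.08]],
  [38,[0.143,0.143,0.0],[0,0,0.1]],
  [38,[0.172,0.172,0.0],[0,0,0.12]],
  [38,[0.2,0.2,0.0],[0,0,0.14]],
  [38,[0.228,0.229,0.0],[0,0,0.16]],
  [38,[0.256,0.258,0.0],[0,0,0.18]],
  [38,[0.28,0.284,0.0],[0,0,0.184]],
])

```text
time: 34.83
ee_pos: [0.6074, 0.1444, 0.2436]
eef_rot: [0.669, 0.744, 0.0, -0.0]
ft_force: [0.7, 0.2, 0.4]
width: 0.0399
```

Run:
```python
from h import *
for i in range(5): camera('scene')
st();go([.6395,.2200,.18],95.8)
```

```text
t 35.08 p [0.6068 0.1413 0.2432] a 96.13 zax [-5.e-04 -7.e-04 -1.e+00] F [ 0.8  -0.15 -0.74] w 0.0401 q [ 0.15  0.42 -0.59  1.51  0.24  1.29 -0.36]
shift [0.0748, 0.041, 0.0631] turn [-0.0006, 0.0007, 0.0058]
```

Emit:
arm_command([
  [38,[0.02,0.011,0.0],[0,0,0.005]],
  [38,[0.045,0.025,0.0],[0,0,0.005]],
  [38,[0.065,0.036,0.02],[0,0,0.005]],
  [38,[0.0748,0.041,0.04],[0,0,0.005]],
  [38,[0.0748,0.041,0.06],[0,0,0.005]],
  [38,[0.0748,0.041,0.063],[0,0,0.005]],
  [38,[0.0748,0.041,0.063],[0,0,0.005]],
  [38,[0.0748,0.041,0.063],[0,0,0.005]],
  [38,[0.0748,0.041,0.063],[0,0,0.005]],
  [38,[0.0748,0.041,0.063],[0,0,0.005]],
])

```text
time: 35.92
ee_pos: [0.6404, 0.22, 0.1819]
eef_rot: [0.671, 0.742, 0.001, 0.001]
ft_force: [0.3, 0.1, -0.4]
width: 0.04
```

Run:
```python
from h import *
camera('scene')
st();px,K,M=snap('wrist','w23');save(px,'w23b',(170,120,400,290),3.4)
```

```text
t 35.97 p [0.6403 0.2202 0.1816] a 95.8 zax [ 2.e-03  3.e-04 -1.e+00] F [ 0.06 -0.12 -0.11] w 0.0398 q [-0.    0.58 -0.57  1.42  0.32  1.23 -0.5 ]
```

View pics/w23b.png

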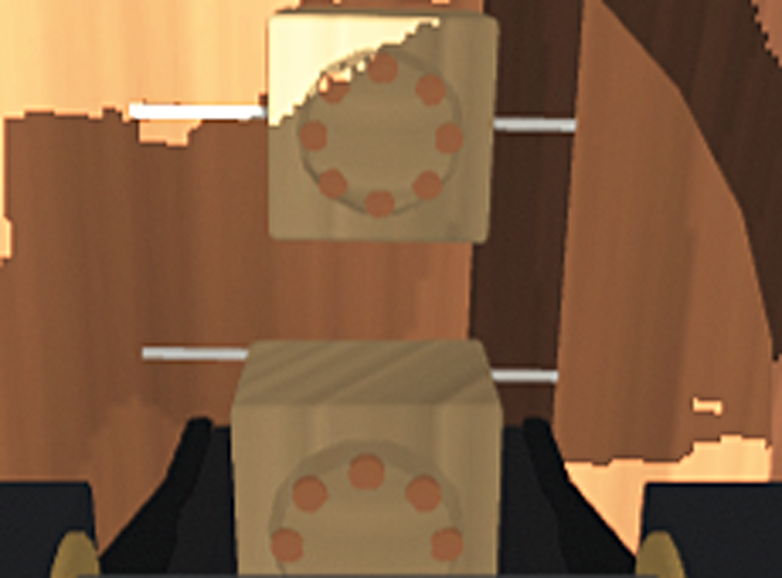

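Run:
```python
from h import *
px,K,M=load('w23')
P=lambda x,y,z=.052: ray(K,M,170+(x+.5)/3.4-.5,120+(y+.5)/3.4-.5,z)[:2]
A=lambda p,q: np.degrees(np.arctan2(*(q-p)[::-1]))
print('line k26',P(145,352),P(245,355),A(P(145,352),P(245,355)),'on fence',P(495,374,.062),P(556,377,.062))
print('line k78',P(130,109),P(265,113),A(P(130,109),P(265,113)),P(495,123,.062),P(575,126,.062))
print('dir left ends',A(P(145,352),P(130,109))-90, 'right ends',A(P(556,377,.062),P(575,126,.062))-90)
print('fence back top',A(P(555,450,.062),P(583,10,.062))-90)
print('block78 disc',P(381,134,.088), 'corners',[P(*c,.082) for c in((270,14),(497,14),(489,241),(268,238))])
print('fence face top', P(471,330,.062),P(474,260,.062))
```

```text
line k26 [0.5932867 0.2157911] [0.61480989 0.21729355] 3.9931071712032282 on fence [0.66751783 0.22215901] [0.68022269 0.22278385]
line k78 [0.58807396 0.26768026] [0.61523077 0.2696534 ] 4.15566490609643 [0.66042349 0.27369721] [0.67592251 0.27470103]
dir left ends 5.736635723366177 right ends 4.734866555374651
fence back top 5.436580941825994
block78 disc [0.63792625 0.27326933] corners [array([0.61714727, 0.29076237]), array([0.65559136, 0.29470407]), array([0.65960678, 0.25507449]), array([0.61976623, 0.2515651 ])]
fence face top [0.66130518 0.23122901] [0.65997258 0.24603713]
```

Emit:
arm_command([
  [38,[-0.0006,0,0.01],[0,0,0.014]],
  [38,[-0.0006,0,0.02],[0,0,0.014]],
  [38,[-0.0006,0,0.03],[0,0,0.014]],
  [38,[-0.0006,0,0.037],[0,0,0.014]],
  [38,[-0.0006,0,0.042],[0,0,0.014]],
  [38,[-0.0006,0,0.044],[0,0,0.014]],
  [38,[-0.0006,0,0.045],[0,0,0.014]],
  [38,[-0.0006,0,0.045],[0,0,0.014]],
  [38,[-0.0006,0,0.045],[0,0,0.014]],
  [38,[-0.0006,0,0.045],[0,0,0.014]],
])

```text
time: 36.85
ee_pos: [0.6395, 0.22, 0.1356]
eef_rot: [0.675, 0.738, -0.0, -0.0]
ft_force: [-4.2, -1.9, 7.2]
width: 0.04
```

Run:
```python
from h import *
st();px,K,M=snap('wrist','w24');save(px,'w24c',(190,180,380,300),4)
```

```text
t 36.85 p [0.6395 0.22   0.1356] a 95.05 zax [-7.e-04 -5.e-04 -1.e+00] F [-4.16 -1.89  7.15] w 0.04 q [-0.01  0.63 -0.55  1.45  0.34  1.16 -0.53]
```

View pics/w24c.png

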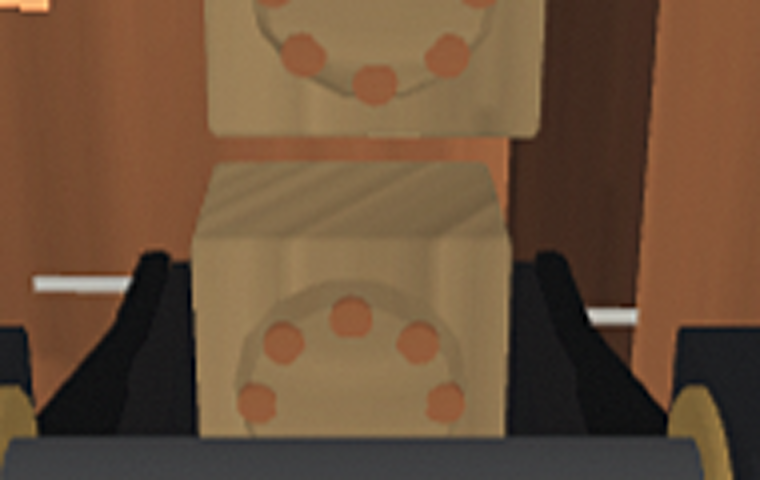

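```bash
cat > chk.py <<'E'
from h import *
def chk(tag,th,pts,o=(190,180),f=4):
    px,K,M=load(tag);P=lambda x,y,z=.052: ray(K,M,o[0]+(x+.5)/f-.5,o[1]+(y+.5)/f-.5,z)[:2]
    th=np.radians(th);x=np.array([np.cos(th),np.sin(th)]);y=np.array([-x[1],x[0]])
    for p in pts:
        q=P(*p);print(p,'bx %.4f by %.4f'%(q@x,q@y))
E
python3 - <<'E'
from chk import *
chk('w24',4.9,[(218,162),(487,162),(40,283),(120,285),(509,190),(590,315,.062),(632,317,.062)])
E
```

```text
(218, 162) bx 0.6369 by 0.1836
(487, 162) bx 0.6760 by 0.1837
(40, 283) bx 0.6098 by 0.1643
(120, 285) bx 0.6217 by 0.1640
(509, 190) bx 0.6793 by 0.1794
(590, 315, 0.062) bx 0.6903 by 0.1643
(632, 317, 0.062) bx 0.6963 by 0.1640
```

Emit:
arm_command([
  [38,[0.0,0,-0.001],[0,0,0]],
  [38,[0.0006,0,-0.0015],[0,0,0]],
  [38,[0.0006,0,-0.001],[0,0,0]],
  [38,[0.0006,0,-0.0005],[0,0,0]],
  [51,[0.0006,0,-0.0005],[0,0,0]],
  [51,[0.0006,0,-0.0005],[0,0,0]],
  [51,[0.0006,0,-0.0005],[0,0,0]],
  [51,[0.0006,0.001,-0.0005],[0,0,0]],
  [51,[0.0006,0.002,-0.0005],[0,0,0]],
  [51,[0.0006,0.003,-0.0005],[0,0,0]],
])

```text
time: 37.73
ee_pos: [0.6428, 0.2208, 0.1355]
eef_rot: [0.675, 0.738, -0.0, 0.0]
ft_force: [-1.1, 0.1, 0.7]
width: 0.0443
```

Emit:
arm_command([
  [51,[0,0.0005,0],[0,0,0]],
  [51,[0,0.001,0],[0,0,0]],
  [51,[0,0.0015,0],[0,0,0]],
  [51,[0,0.0018,0],[0,0,0]],
  [51,[0,0.0021,0],[0,0,0]],
  [51,[0,0.0024,0],[0,0,0]],
  [51,[0,0.0026,0],[0,0,0]],
  [51,[0,0.0028,0],[0,0,0]],
  [51,[0,0.003,0],[0,0,0]],
  [51,[0,0.003,0],[0,0,0]],
])

```text
time: 38.57
ee_pos: [0.6444, 0.2212, 0.1354]
eef_rot: [0.675, 0.738, -0.001, -0.001]
ft_force: [-8.7, -1.2, 4.9]
width: 0.0443
```

Run:
```python
from h import *
st();px,K,M=snap('wrist','w25');save(px,'w25c',(190,180,380,300),4)
```

```text
t 38.57 p [0.6444 0.2212 0.1354] a 95.07 zax [-3.e-03 -9.e-04 -1.e+00] F [-8.74 -1.24  4.87] w 0.0443 q [-0.01  0.64 -0.55  1.44  0.35  1.17 -0.53]
```

View pics/w25c.png

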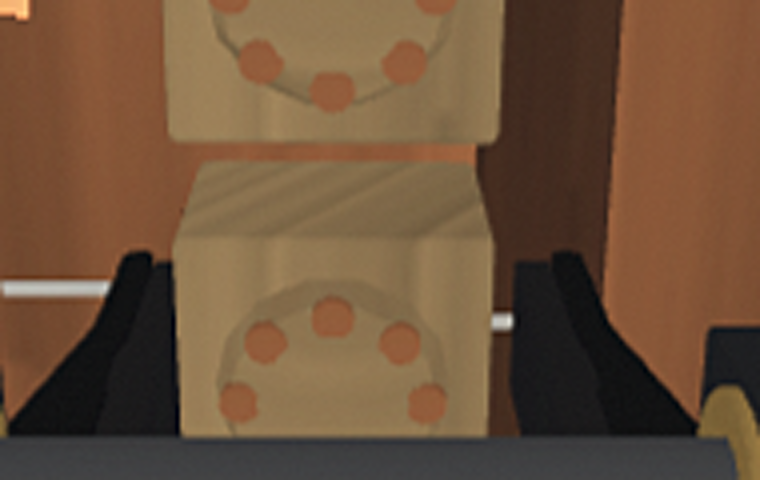

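Emit:
arm_command([
  [51,[0,-0.001,0],[0,0,0]],
  [51,[0,-0.002,0],[0,0,0]],
  [55,[0,-0.0028,0],[0,0,0]],
  [60,[0,-0.0028,0],[0,0,0]],
  [60,[0,-0.0028,0],[0,0,0]],
  [60,[0,-0.0028,-0.02],[0,0,0]],
  [60,[0,-0.0028,-0.05],[0,0,0]],
  [60,[0,-0.0028,-0.08],[0,0,0]],
  [60,[-0.03,-0.0028,-0.1],[0,0,0]],
  [60,[-0.07,-0.0028,-0.12],[0,0,0]],
])

```text
time: 39.45
ee_pos: [0.6482, 0.1574, 0.2564]
eef_rot: [0.673, 0.74, 0.002, -0.0]
ft_force: [2.2, -1.4, 0.3]
width: 0.0525
```

Run:
```python
from chk import *
chk('w25',4.9,[(200,161),(470,161),(10,288),(105,289),(477,190)])
for i in range(3): camera('scene')
st();px,K,M=snap('wrist','w26');save(px,'w26b',(170,0,490,240),2.4);go([.46,-.345,.17],91)
```

```text
(200, 161) bx 0.6392 by 0.1845
(470, 161) bx 0.6783 by 0.1847
(10, 288) bx 0.6101 by 0.1642
(105, 289) bx 0.6243 by 0.1641
(477, 190) bx 0.6794 by 0.1803
t 39.6 p [0.6507 0.1498 0.2561] a 94.69 zax [ 0.004  -0.0015 -1.    ] F [-0.38  0.31 -0.27] w 0.0522 q [ 0.1   0.5  -0.57  1.36  0.27  1.35 -0.39]
shift [-0.4794, -0.2313, 0.0847] turn [0.0016, 0.0004, 0.0676]
```

View pics/w26b.png

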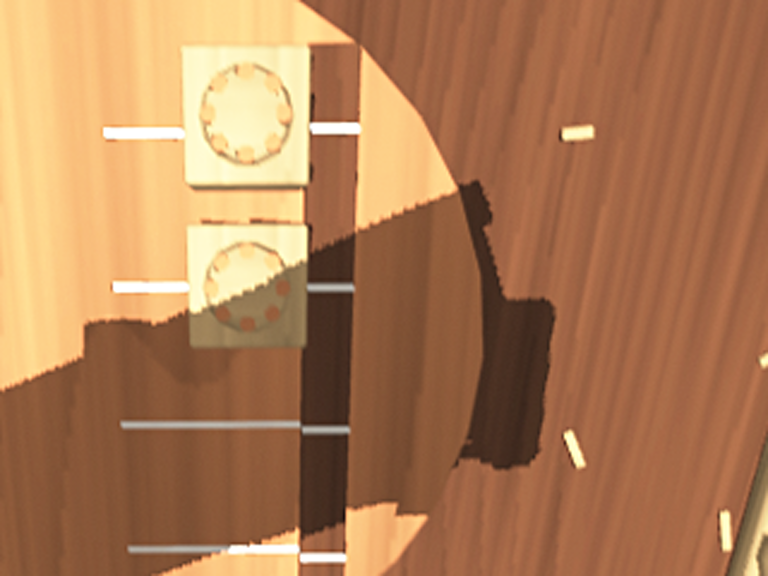

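Emit:
arm_command([
  [70,[-0.034,-0.016,0],[0,0,0.01]],
  [70,[-0.07,-0.034,0],[0,0,0.02]],
  [70,[-0.106,-0.051,0],[0,0,0.03]],
  [70,[-0.142,-0.068,0],[0,0,0.04]],
  [70,[-0.178,-0.086,0],[0,0,0.05]],
  [70,[-0.214,-0.103,0],[0,0,0.06]],
  [70,[-0.25,-0.12,0],[0,0,0.068]],
  [70,[-0.286,-0.138,0],[0,0,0.068]],
  [70,[-0.322,-0.155,0],[0,0,0.068]],
  [70,[-0.355,-0.171,0],[0,0,0.068]],
])

```text
time: 40.48
ee_pos: [0.5088, -0.2157, 0.2536]
eef_rot: [0.7, 0.715, -0.0, -0.0]
ft_force: [0.6, -0.5, -0.0]
width: 0.0609
```

Run:
```python
from h import *
for i in range(4): camera('scene')
st();go([.46,-.3457,.17],91)
```

```text
t 40.68 p [ 0.5096 -0.2145  0.2535] a 91.11 zax [-7.e-04  8.e-04 -1.e+00] F [ 0.83  0.9  -0.08] w 0.0611 q [ 0.69  0.23 -0.43  1.69  0.1   1.25  0.26]
shift [-0.1303, -0.0521, 0.0834] turn [-0.0007, -0.0009, 0.0018]
```

Emit:
arm_command([
  [70,[-0.03,-0.012,0.0],[0,0,0]],
  [70,[-0.06,-0.024,0.02],[0,0,0]],
  [70,[-0.09,-0.036,0.04],[0,0,0]],
  [70,[-0.115,-0.046,0.06],[0,0,0]],
  [70,[-0.1303,-0.0521,0.083],[0,0,0]],
  [70,[-0.1303,-0.0521,0.083],[0,0,0]],
  [70,[-0.1303,-0.0521,0.083],[0,0,0]],
  [70,[-0.1303,-0.0521,0.083],[0,0,0]],
  [70,[-0.1303,-0.0521,0.083],[0,0,0]],
  [70,[-0.1303,-0.0521,0.083],[0,0,0]],
])

```text
time: 41.52
ee_pos: [0.4618, -0.3448, 0.1724]
eef_rot: [0.699, 0.715, 0.0, 0.001]
ft_force: [0.1, 0.9, 0.8]
width: 0.0611
```

Run:
```python
from h import *
for i in range(1): camera('scene')
st();px,K,M=snap('wrist','w27');save(px,'w27c',(200,150,360,270),4.5)
```

```text
t 41.57 p [ 0.4614 -0.3451  0.1723] a 91.26 zax [ 1.5e-03 -8.0e-04 -1.0e+00] F [ 0.62 -0.25 -0.38] w 0.0611 q [ 0.84  0.34 -0.34  1.72  0.12  1.1   0.49]
```

View pics/w27c.png

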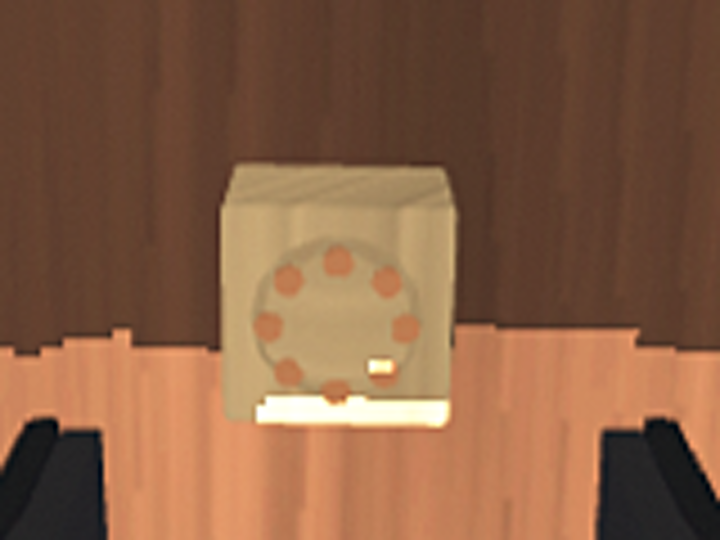

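Run:
```python
from h import *
for t,c,cs in(('w22',(347,313),[(228,190),(463,190),(462,408),(238,410)]),('w27',(337,327),[(222,206),(455,208),(448,426),(226,420)])):
    px,K,M=load(t);P=lambda x,y,z: ray(K,M,200+(x+.5)/4.5-.5,150+(y+.5)/4.5-.5,z)[:2]
    Q=np.array([P(*x,.03) for x in cs]);print(t,P(*c,.036),Q.mean(0))
go([.4605,-.3465,.084],90.3)
```

```text
w22 [ 0.4156511  -0.20778859] [ 0.41582201 -0.20787958]
w27 [ 0.45977095 -0.34655956] [ 0.45986558 -0.34701023]
shift [-0.001, -0.0007, 0.0881] turn [0.0012, 0.0007, 0.0162]
```

Emit:
arm_command([
  [70,[-0.0012,-0.0014,0.02],[0,0,0.014]],
  [70,[-0.0012,-0.0014,0.04],[0,0,0.014]],
  [70,[-0.0012,-0.0014,0.06],[0,0,0.014]],
  [70,[-0.0012,-0.0014,0.075],[0,0,0.014]],
  [70,[-0.0012,-0.0014,0.085],[0,0,0.014]],
  [70,[-0.0012,-0.0014,0.0878],[0,0,0.014]],
  [40,[-0.0012,-0.0014,0.0878],[0,0,0.014]],
  [40,[-0.0012,-0.0014,0.0878],[0,0,0.014]],
  [40,[-0.0012,-0.0014,0.0878],[0,0,0.014]],
  [40,[-0.0012,-0.0014,0.0878],[0,0,0.014]],
])

```text
time: 42.45
ee_pos: [0.4594, -0.3476, 0.0845]
eef_rot: [0.705, 0.709, 0.0, 0.001]
ft_force: [0.1, 0.2, 0.3]
width: 0.0415
```

Emit:
arm_command([
  [38,[0,0,0],[0,0,0]],
  [38,[0,0,0],[0,0,0]],
  [38,[0,0,0],[0,0,0]],
  [38,[0,0,-0.01],[0,0,0]],
  [38,[0,0,-0.03],[0,0,0]],
  [38,[0,0,-0.06],[0,0,0]],
  [38,[0,0,-0.09],[0,0,0]],
  [38,[0,0,-0.12],[0,0,0]],
  [38,[0,0,-0.15],[0,0,0]],
  [38,[0,0,-0.16],[0,0,0]],
])

```text
time: 43.28
ee_pos: [0.46, -0.3478, 0.2489]
eef_rot: [0.705, 0.709, 0.0, 0.003]
ft_force: [0.8, -0.1, -0.7]
width: 0.0397
```

Run:
```python
from h import *
st();go([.645,.168,.245],95)
```

```text
t 43.28 p [ 0.46   -0.3478  0.2489] a 90.35 zax [ 0.005  -0.0038 -1.    ] F [ 0.78 -0.14 -0.66] w 0.0397 q [ 0.85  0.27 -0.34  1.64  0.1   1.24  0.5 ]
shift [0.5147, 0.1881, 0.0029] turn [0.0048, 0.004, -0.0811]
```

Emit:
arm_command([
  [38,[0.036,0.013,0.0],[0,0,-0.01]],
  [38,[0.074,0.027,0.0],[0,0,-0.02]],
  [38,[0.112,0.041,0.0],[0,0,-0.03]],
  [38,[0.15,0.055,0.0],[0,0,-0.04]],
  [38,[0.188,0.069,0.0],[0,0,-0.05]],
  [38,[0.226,0.083,0.0],[0,0,-0.06]],
  [38,[0.264,0.097,0.0],[0,0,-0.07]],
  [38,[0.302,0.111,0.0],[0,0,-0.08]],
  [38,[0.34,0.125,0.0],[0,0,-0.08]],
  [38,[0.37,0.137,0.0],[0,0,-0.08]],
])

```text
time: 44.12
ee_pos: [0.5937, 0.027, 0.2436]
eef_rot: [0.675, 0.738, 0.0, -0.0]
ft_force: [-0.1, 0.0, -0.8]
width: 0.0399
```

Run:
```python
from h import *
for i in range(4): camera('scene')
st();go([.6445,.1675,.18],94.9)
```

```text
t 44.32 p [0.5935 0.0246 0.2431] a 95.06 zax [-8.e-04  1.e-04 -1.e+00] F [-0.24 -1.36 -0.21] w 0.04 q [ 0.34  0.35 -0.57  1.59  0.2   1.26 -0.17]
shift [0.1379, 0.0635, 0.0631] turn [-0.0008, -0.0001, 0.0028]
```

Emit:
arm_command([
  [38,[0.03,0.014,0.0],[0,0,0]],
  [38,[0.065,0.03,0.0],[0,0,0]],
  [38,[0.1,0.046,0.0],[0,0,0]],
  [38,[0.125,0.0575,0.02],[0,0,0]],
  [38,[0.1379,0.0635,0.04],[0,0,0.003]],
  [38,[0.1379,0.0635,0.06],[0,0,0.003]],
  [38,[0.1379,0.0635,0.063],[0,0,0.003]],
  [38,[0.1379,0.0635,0.063],[0,0,0.003]],
  [38,[0.1379,0.0635,0.063],[0,0,0.003]],
  [38,[0.1379,0.0635,0.063],[0,0,0.003]],
])

```text
time: 45.15
ee_pos: [0.6459, 0.1651, 0.1822]
eef_rot: [0.678, 0.735, 0.001, 0.001]
ft_force: [-0.4, -0.3, -0.4]
width: 0.0403
```

Run:
```python
from h import *
camera('scene')
st();px,K,M=snap('wrist','w28');save(px,'w28b',(170,120,400,290),3.4)
```

```text
t 45.2 p [0.6458 0.1654 0.1822] a 94.66 zax [ 0.0024 -0.     -1.    ] F [ 0.33 -0.28  0.26] w 0.04 q [ 0.09  0.56 -0.57  1.45  0.31  1.22 -0.44]
```

View pics/w28b.png

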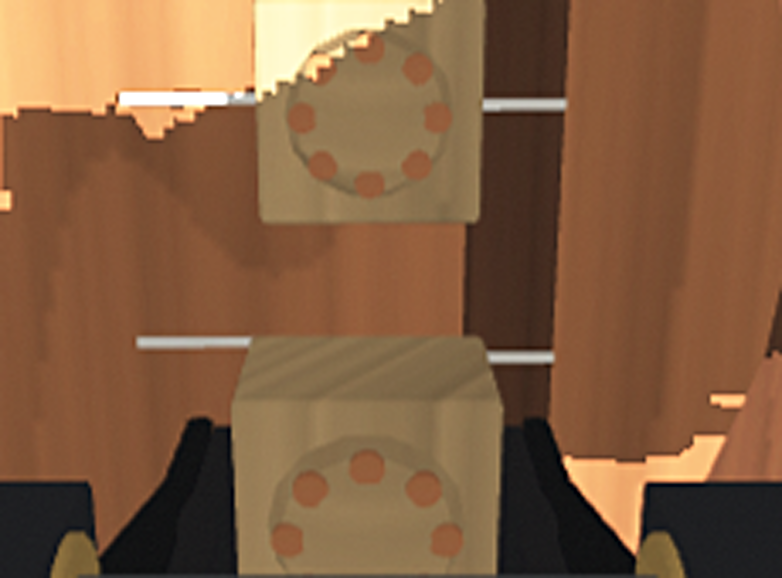

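Run:
```python
from h import *
px,K,M=load('w28')
P=lambda x,y,z=.052: ray(K,M,170+(x+.5)/3.4-.5,120+(y+.5)/3.4-.5,z)[:2]
A=lambda p,q: np.degrees(np.arctan2(*(q-p)[::-1]))
l=P(138,342);r=P(552,358,.062);print(l,r,A(l,r),A(l,P(248,342)))
l2=P(120,98);r2=P(566,105,.062);print(l2,r2,A(l2,r2)); print('perp',A(l,l2)-90,A(r,r2)-90)
th=np.radians(A(l,r)+.2);x=np.array([np.cos(th),np.sin(th)])
m=(l+.05*x+r-.038*x)/2;print('mark',m,l+.05*x,r-.038*x,'front base',P(247,337,.096))
# held block: front bottom edge at z=bottom (.1822-.0843=.098); 
for b in((247,338),(486,338)): print(P(*b,.0979))
st()
```

```text
[0.59715097 0.16380389] [0.68462476 0.17100773] 4.70792810242277 4.6808518119658435
[0.59246684 0.21579928] [0.68043778 0.22291577] 4.624927942820219
perp 5.147728664803367 4.611580198339979
mark [0.64686587 0.16791914] [0.64696764 0.16808163] [0.64676409 0.16775665] front base [0.62429456 0.18265909]
[0.62446568 0.18315989]
[0.66525643 0.18650011]
t 45.25 p [0.6457 0.1656 0.182 ] a 94.69 zax [ 2.3e-03  1.0e-04 -1.0e+00] F [ 0.32 -0.77 -0.47] w 0.04 q [ 0.09  0.56 -0.57  1.45  0.31  1.22 -0.44]
```

Emit:
arm_command([
  [38,[0.0024,-0.0012,0.01],[0,0,0]],
  [38,[0.0024,-0.0012,0.02],[0,0,0]],
  [38,[0.0024,-0.0012,0.03],[0,0,0]],
  [38,[0.0024,-0.0012,0.037],[0,0,0]],
  [38,[0.0024,-0.0012,0.042],[0,0,0]],
  [38,[0.0024,-0.0012,0.044],[0,0,0]],
  [38,[0.0024,-0.0012,0.0445],[0,0,0]],
  [38,[0.0024,-0.0012,0.0445],[0,0,0]],
  [38,[0.0024,-0.0012,0.0445],[0,0,0]],
  [38,[0.0024,-0.0012,0.0445],[0,0,0]],
])

```text
time: 46.08
ee_pos: [0.6435, 0.1687, 0.136]
eef_rot: [0.677, 0.736, -0.0, -0.0]
ft_force: [-4.5, -0.8, 5.1]
width: 0.04
```

Run:
```python
from h import *
st();px,K,M=snap('wrist','w29');save(px,'w29c',(190,180,380,300),4)
```

```text
t 46.08 p [0.6435 0.1687 0.136 ] a 94.76 zax [-5.e-04 -3.e-04 -1.e+00] F [-4.45 -0.76  5.15] w 0.04 q [ 0.08  0.6  -0.56  1.49  0.34  1.15 -0.46]
```

View pics/w29c.png

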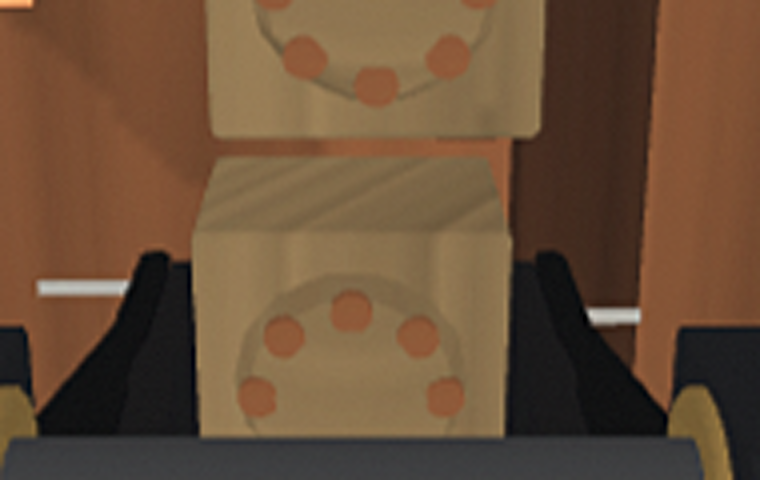

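Run:
```python
from chk import *
chk('w29',4.75,[(218,157),(487,157),(45,288),(120,288),(510,190),(590,315,.062),(634,316,.062)])
```

```text
(218, 157) bx 0.6362 by 0.1345
(487, 157) bx 0.6753 by 0.1346
(45, 288) bx 0.6096 by 0.1136
(120, 288) bx 0.6209 by 0.1136
(510, 190) bx 0.6788 by 0.1295
(590, 315, 0.062) bx 0.6897 by 0.1142
(634, 316, 0.062) bx 0.6959 by 0.1141
```

Emit:
arm_command([
  [38,[0.0,0,-0.001],[0,0,0]],
  [38,[-0.0008,0,-0.0015],[0,0,0]],
  [38,[-0.0008,0,-0.001],[0,0,0]],
  [38,[-0.0008,0,-0.0003],[0,0,0]],
  [51,[-0.0008,0,-0.0003],[0,0,0]],
  [51,[-0.0008,0,-0.0003],[0,0,0]],
  [51,[-0.0008,0,-0.0003],[0,0,0]],
  [51,[-0.0008,0.001,-0.0003],[0,0,0]],
  [51,[-0.0008,0.002,-0.0003],[0,0,0]],
  [51,[-0.0008,0.003,-0.0003],[0,0,0]],
])

```text
time: 46.97
ee_pos: [0.6468, 0.1681, 0.1362]
eef_rot: [0.677, 0.736, -0.0, 0.0]
ft_force: [-0.9, 0.0, 0.4]
width: 0.0446
```

Emit:
arm_command([
  [51,[0,0.0005,0],[0,0,0]],
  [51,[0,0.001,0],[0,0,0]],
  [51,[0,0.0015,0],[0,0,0]],
  [51,[0,0.0019,0],[0,0,0]],
  [51,[0,0.0022,0],[0,0,0]],
  [51,[0,0.0025,0],[0,0,0]],
  [51,[0,0.0028,0],[0,0,0]],
  [51,[0,0.003,0],[0,0,0]],
  [51,[0,0.0032,0],[0,0,0]],
  [51,[0,0.0032,0],[0,0,0]],
])

```text
time: 47.8
ee_pos: [0.649, 0.1684, 0.1361]
eef_rot: [0.677, 0.736, -0.001, -0.001]
ft_force: [-7.2, -0.3, 5.1]
width: 0.0444
```

Run:
```python
from h import *
st();px,K,M=snap('wrist','w30');save(px,'w30c',(190,180,380,300),4)
```

```text
t 47.8 p [0.649  0.1684 0.1361] a 94.78 zax [-2.3e-03 -8.0e-04 -1.0e+00] F [-7.23 -0.33  5.11] w 0.0444 q [ 0.07  0.62 -0.56  1.47  0.34  1.15 -0.46]
```

View pics/w30c.png

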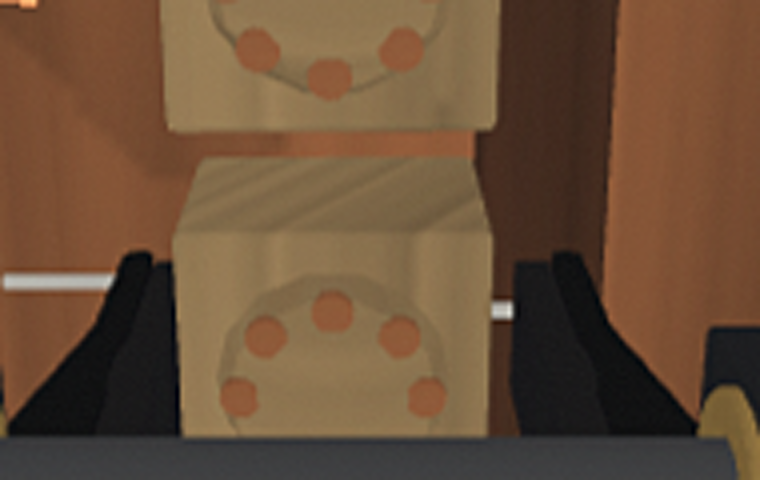

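Flush against the fence. Back off, rise, then fetch the last one.

Emit:
arm_command([
  [51,[0,-0.001,0],[0,0,0]],
  [51,[0,-0.002,0],[0,0,0]],
  [55,[0,-0.0028,0],[0,0,0]],
  [60,[0,-0.0028,0],[0,0,0]],
  [60,[0,-0.0028,0],[0,0,0]],
  [60,[0,-0.0028,-0.02],[0,0,0]],
  [60,[0,-0.0028,-0.05],[0,0,0]],
  [60,[0,-0.0028,-0.08],[0,0,0]],
  [60,[-0.03,-0.0028,-0.1],[0,0,0]],
  [60,[-0.07,-0.0028,-0.12],[0,0,0]],
])

```text
time: 48.68
ee_pos: [0.6523, 0.1046, 0.2571]
eef_rot: [0.675, 0.738, 0.002, -0.0]
ft_force: [1.5, -0.9, -1.2]
width: 0.0522
```

Run:
```python
from chk import *
chk('w30',4.75,[(200,157),(470,157),(10,281),(105,282),(477,190)])
for i in range(3): camera('scene')
st();px,K,M=snap('scene','s31');save(px,'s31c',(115,165,405,300),2.7);go([.558,-.315,.17],101.5)
```

```text
(200, 157) bx 0.6389 by 0.1336
(470, 157) bx 0.6781 by 0.1337
(10, 281) bx 0.6097 by 0.1138
(105, 282) bx 0.6239 by 0.1137
(477, 190) bx 0.6793 by 0.1286
t 48.83 p [0.6543 0.097  0.2567] a 94.4 zax [ 0.0037 -0.0017 -1.    ] F [-0.86  0.32 -0.71] w 0.0522 q [ 0.19  0.49 -0.57  1.38  0.27  1.34 -0.31]
shift [-0.4056, -0.1282, 0.0854] turn [0.0013, 0.0006, -0.1206]
```

View pics/s31c.png

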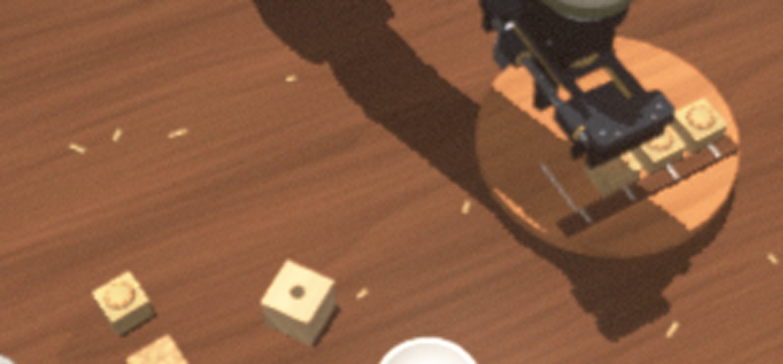

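Run:
```python
from h import *
px,K,M=load('w21')
P=lambda x,y,z=.03: ray(K,M,150+(x+.5)/2.2-.5,(y+.5)/2.2-.5,z)[:2]
print('cork corners',P(708,232,.032),P(752,297,.032),P(678,224,0),P(700,262,0))
px,K,M=load('scene0')
for u,v in((163,297),(181,290),(191,314),(172,323)): print(ray(K,M,u,v,.032))
save(px,'c3',(145,255,205,335),7)
```

```text
cork corners [ 0.61657105 -0.28928365] [ 0.62500847 -0.32963911] [ 0.62029101 -0.28657715] [ 0.62367358 -0.31074024]
[ 0.62357926 -0.32800469  0.032     ]
[ 0.62381484 -0.28120233  0.032     ]
[ 0.69605989 -0.27942792  0.032     ]
[ 0.69906138 -0.32854579  0.032     ]
```

View pics/c3.png

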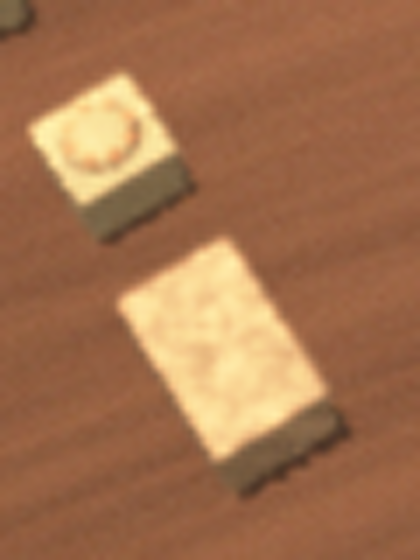

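Emit:
arm_command([
  [60,[-0.034,-0.011,0],[0,0,-0.01]],
  [60,[-0.07,-0.022,0],[0,0,-0.02]],
  [60,[-0.106,-0.033,0],[0,0,-0.03]],
  [60,[-0.142,-0.045,0],[0,0,-0.04]],
  [60,[-0.178,-0.056,0],[0,0,-0.06]],
  [60,[-0.214,-0.068,0],[0,0,-0.08]],
  [60,[-0.25,-0.079,0],[0,0,-0.1]],
  [60,[-0.286,-0.09,0],[0,0,-0.12]],
  [60,[-0.322,-0.102,0],[0,0,-0.12]],
  [60,[-0.35,-0.111,0],[0,0,-0.12]],
])

```text
time: 49.72
ee_pos: [0.5702, -0.2588, 0.254]
eef_rot: [0.632, 0.775, -0.0, -0.0]
ft_force: [-0.3, -0.2, -0.6]
width: 0.0521
```

Run:
```python
from h import *
for i in range(4): camera('scene')
st();go([.558,-.315,.17],101.8)
```

```text
t 49.92 p [ 0.5711 -0.2563  0.254 ] a 101.62 zax [-8.0e-04  1.2e-03 -1.0e+00] F [0.96 0.68 0.01] w 0.0522 q [ 0.72  0.4  -0.48  1.49  0.18  1.3   0.42]
shift [-0.0549, -0.0247, 0.0839] turn [-0.0005, -0.0014, -0.0031]
```

Emit:
arm_command([
  [60,[-0.018,-0.008,0.01],[0,0,0]],
  [60,[-0.036,-0.016,0.03],[0,0,0]],
  [60,[-0.05,-0.022,0.05],[0,0,0]],
  [60,[-0.0549,-0.0247,0.07],[0,0,-0.003]],
  [60,[-0.0549,-0.0247,0.083],[0,0,-0.003]],
  [60,[-0.0549,-0.0247,0.083],[0,0,-0.003]],
  [60,[-0.0549,-0.0247,0.083],[0,0,-0.003]],
  [60,[-0.0549,-0.0247,0.083],[0,0,-0.003]],
  [60,[-0.0549,-0.0247,0.083],[0,0,-0.003]],
  [60,[-0.0549,-0.0247,0.083],[0,0,-0.003]],
])

```text
time: 50.75
ee_pos: [0.5588, -0.3152, 0.1732]
eef_rot: [0.63, 0.776, 0.0, 0.001]
ft_force: [-0.3, -0.5, 0.4]
width: 0.0522
```

Run:
```python
from h import *
for i in range(2): camera('scene')
st();px,K,M=snap('wrist','w32');save(px,'w32c',(200,150,360,270),4.5)
```

```text
t 50.85 p [ 0.5584 -0.3155  0.1727] a 101.82 zax [ 1.1e-03 -7.0e-04 -1.0e+00] F [-0.1   0.37 -0.52] w 0.0523 q [ 0.77  0.49 -0.44  1.54  0.22  1.16  0.5 ]
```

View pics/w32c.png

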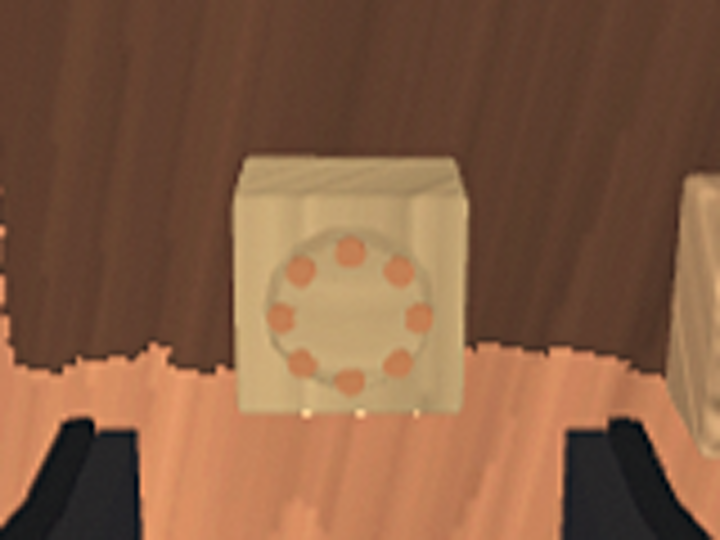

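Run:
```python
from h import *
for t,c,cs in(('w32',(350,316),[(234,194),(467,194),(463,411),(239,411)]),):
    px,K,M=load(t);P=lambda x,y,z: ray(K,M,200+(x+.5)/4.5-.5,150+(y+.5)/4.5-.5,z)[:2]
    Q=np.array([P(*x,.03) for x in cs]);m=(P(*c,.036)+Q.mean(0))/2;print(t,P(*c,.036),Q.mean(0))
go([*m,.084],101.8)
```

```text
w32 [ 0.55875817 -0.31516893] [ 0.55891273 -0.3152756 ]
shift [0.0003, 0.0006, 0.0885] turn [0.0006, 0.0007, 0.0001]
```

Emit:
arm_command([
  [60,[0.0003,0.0006,0.02],[0,0,0]],
  [60,[0.0003,0.0006,0.04],[0,0,0]],
  [60,[0.0003,0.0006,0.06],[0,0,0]],
  [60,[0.0003,0.0006,0.075],[0,0,0]],
  [60,[0.0003,0.0006,0.085],[0,0,0]],
  [60,[0.0003,0.0006,0.0882],[0,0,0]],
  [40,[0.0003,0.0006,0.0882],[0,0,0]],
  [40,[0.0003,0.0006,0.0882],[0,0,0]],
  [40,[0.0003,0.0006,0.0882],[0,0,0]],
  [40,[0.0003,0.0006,0.0882],[0,0,0]],
])

```text
time: 51.73
ee_pos: [0.5591, -0.3155, 0.0849]
eef_rot: [0.631, 0.776, 0.0, 0.001]
ft_force: [-1.1, -0.2, 2.9]
width: 0.0401
```

Emit:
arm_command([
  [38,[0,0,0],[0,0,0]],
  [38,[0,0,0],[0,0,0]],
  [38,[0,0,0],[0,0,0]],
  [38,[0,0,-0.01],[0,0,0]],
  [38,[0,0,-0.03],[0,0,0]],
  [38,[0,0,-0.06],[0,0,0]],
  [38,[0,0,-0.09],[0,0,0]],
  [38,[0,0,-0.12],[0,0,0]],
  [38,[0,0,-0.15],[0,0,0]],
  [38,[0,0,-0.16],[0,0,0]],
])

```text
time: 52.57
ee_pos: [0.5598, -0.3156, 0.2495]
eef_rot: [0.631, 0.776, 0.001, 0.003]
ft_force: [0.5, -0.1, -0.3]
width: 0.0396
```

Run:
```python
from h import *
st();go([.6485,.116,.245],94.7)
```

```text
t 52.57 p [ 0.5598 -0.3156  0.2495] a 101.81 zax [ 0.0057 -0.0031 -1.    ] F [ 0.48 -0.09 -0.25] w 0.0396 q [ 0.78  0.43 -0.45  1.45  0.19  1.3   0.52]
shift [0.4043, 0.1752, 0.0036] turn [0.0052, 0.0039, 0.1241]
```

Emit:
arm_command([
  [38,[0.034,0.015,0.0],[0,0,0.01]],
  [38,[0.068,0.029,0.0],[0,0,0.03]],
  [38,[0.104,0.045,0.0],[0,0,0.05]],
  [38,[0.14,0.06,0.0],[0,0,0.07]],
  [38,[0.176,0.076,0.0],[0,0,0.09]],
  [38,[0.212,0.092,0.0],[0,0,0.11]],
  [38,[0.248,0.107,0.0],[0,0,0.124]],
  [38,[0.284,0.123,0.0],[0,0,0.124]],
  [38,[0.318,0.138,0.0],[0,0,0.124]],
  [38,[0.345,0.15,0.0],[0,0,0.124]],
])

```text
time: 53.4
ee_pos: [0.6345, 0.0567, 0.2438]
eef_rot: [0.677, 0.736, 0.0, -0.0]
ft_force: [0.0, -0.1, 0.3]
width: 0.0398
```

Run:
```python
from h import *
for i in range(4): camera('scene')
st();go([.648,.116,.18],94.7)
```

```text
t 53.6 p [0.6345 0.0539 0.2435] a 94.81 zax [-6.e-04 -2.e-04 -1.e+00] F [-0.37 -0.44  0.49] w 0.04 q [ 0.27  0.45 -0.57  1.47  0.25  1.3  -0.24]
shift [0.0607, 0.0187, 0.0635] turn [-0.0006, 0.0001, 0.0019]
```

Emit:
arm_command([
  [38,[0.02,0.006,0.0],[0,0,0]],
  [38,[0.04,0.012,0.0],[0,0,0]],
  [38,[0.055,0.017,0.02],[0,0,0]],
  [38,[0.0607,0.0187,0.04],[0,0,0.002]],
  [38,[0.0607,0.0187,0.06],[0,0,0.002]],
  [38,[0.0607,0.0187,0.063],[0,0,0.002]],
  [38,[0.0607,0.0187,0.063],[0,0,0.002]],
  [38,[0.0607,0.0187,0.063],[0,0,0.002]],
  [38,[0.0607,0.0187,0.063],[0,0,0.002]],
  [38,[0.0607,0.0187,0.063],[0,0,0.002]],
])

```text
time: 54.43
ee_pos: [0.6491, 0.1146, 0.1822]
eef_rot: [0.679, 0.734, 0.001, 0.001]
ft_force: [-0.4, 0.1, -0.5]
width: 0.0401
```

Run:
```python
from h import *
camera('scene')
st();px,K,M=snap('wrist','w33');save(px,'w33b',(170,120,400,290),3.4)
```

```text
t 54.48 p [0.6489 0.1149 0.182 ] a 94.55 zax [ 0.0018  0.     -1.    ] F [0.21 0.06 0.05] w 0.0397 q [ 0.17  0.55 -0.57  1.47  0.3   1.21 -0.36]
```

View pics/w33b.png

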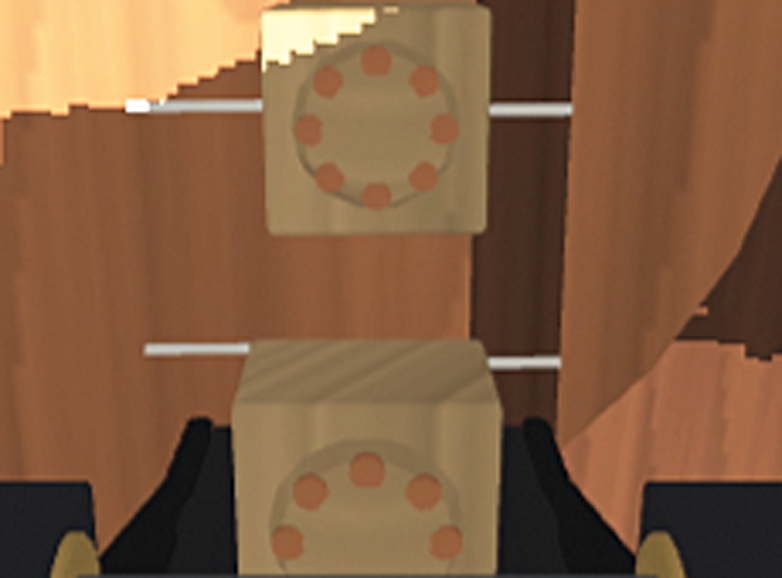

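Run:
```python
from h import *
px,K,M=load('w33')
P=lambda x,y,z=.052: ray(K,M,170+(x+.5)/3.4-.5,120+(y+.5)/3.4-.5,z)[:2]
A=lambda p,q: np.degrees(np.arctan2(*(q-p)[::-1]))
l=P(146,349);r=P(559,362,.062);print(l,r,A(l,r))
l2=P(128,106);r2=P(571,109,.062);print(l2,r2,A(l2,r2)); print('perp',A(l,l2)-90,A(r,r2)-90)
th=np.radians(A(l,r));x=np.array([np.cos(th),np.sin(th)])
print('marks',l+.05*x,r-.038*x)
for b in((247,340),(486,340)): print(P(*b,.0975))
st()
```

```text
[0.60198005 0.11201544] [0.68918582 0.1197663 ] 5.079114901119152
[0.59728285 0.1639627 ] [0.68461302 0.17169409] 5.0592391404287245
perp 5.166770138431332 5.032525374601406
marks [0.65178372 0.116442  ] [0.65133503 0.11640212]
[0.6275696  0.13227891]
[0.66842611 0.13555047]
t 54.53 p [0.6488 0.1149 0.1817] a 94.56 zax [ 0.0015  0.     -1.    ] F [0.15 0.43 0.02] w 0.0398 q [ 0.17  0.55 -0.57  1.47  0.3   1.21 -0.36]
```

Emit:
arm_command([
  [38,[0.001,0,0.01],[0,0,-0.009]],
  [38,[0.001,0,0.02],[0,0,-0.009]],
  [38,[0.001,0,0.03],[0,0,-0.009]],
  [38,[0.001,0,0.037],[0,0,-0.009]],
  [38,[0.001,0,0.042],[0,0,-0.009]],
  [38,[0.001,0,0.0435],[0,0,-0.009]],
  [38,[0.001,0,0.0442],[0,0,-0.009]],
  [38,[0.001,0,0.0442],[0,0,-0.009]],
  [38,[0.001,0,0.0442],[0,0,-0.009]],
  [38,[0.001,0,0.0442],[0,0,-0.009]],
])

```text
time: 55.37
ee_pos: [0.6483, 0.1163, 0.1365]
eef_rot: [0.675, 0.738, -0.0, -0.0]
ft_force: [-1.9, 0.4, 3.3]
width: 0.0398
```

Run:
```python
from h import *
st();px,K,M=snap('wrist','w34');save(px,'w34c',(190,180,380,300),4)
```

```text
t 55.37 p [0.6483 0.1163 0.1365] a 95.11 zax [-2.e-04  0.e+00 -1.e+00] F [-1.87  0.41  3.25] w 0.0398 q [ 0.16  0.59 -0.56  1.51  0.33  1.14 -0.37]
```

View pics/w34c.png

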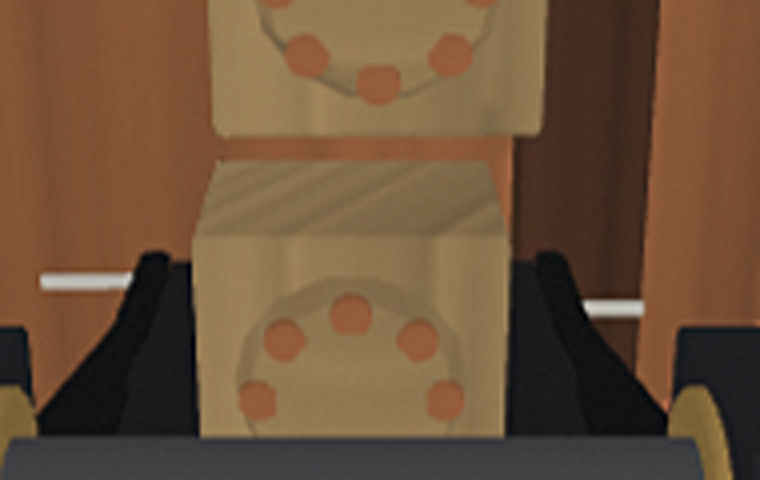

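Run:
```python
from chk import *
chk('w34',5.1,[(218,160),(487,160),(45,281),(120,282),(511,190),(590,307,.062),(638,308,.062)])
```

```text
(218, 160) bx 0.6370 by 0.0773
(487, 160) bx 0.6762 by 0.0774
(45, 281) bx 0.6104 by 0.0580
(120, 282) bx 0.6217 by 0.0579
(511, 190) bx 0.6799 by 0.0727
(590, 307, 0.062) bx 0.6905 by 0.0587
(638, 308, 0.062) bx 0.6974 by 0.0585
```

Emit:
arm_command([
  [38,[0.0,0,-0.001],[0,0,0]],
  [38,[0.0006,0,-0.0012],[0,0,0]],
  [38,[0.0006,0,-0.0008],[0,0,0]],
  [38,[0.0006,0,-0.0002],[0,0,0]],
  [51,[0.0006,0,0],[0,0,0]],
  [51,[0.0006,0,0],[0,0,0]],
  [51,[0.0006,0,0],[0,0,0]],
  [51,[0.0006,0.001,0],[0,0,0]],
  [51,[0.0006,0.002,0],[0,0,0]],
  [51,[0.0006,0.003,0],[0,0,0]],
])

```text
time: 56.25
ee_pos: [0.6514, 0.117, 0.1365]
eef_rot: [0.675, 0.738, -0.0, 0.0]
ft_force: [-1.5, -0.5, 1.6]
width: 0.0445
```

Emit:
arm_command([
  [51,[0,0.0005,0],[0,0,0]],
  [51,[0,0.001,0],[0,0,0]],
  [51,[0,0.0015,0],[0,0,0]],
  [51,[0,0.0019,0],[0,0,0]],
  [51,[0,0.0022,0],[0,0,0]],
  [51,[0,0.0025,0],[0,0,0]],
  [51,[0,0.0028,0],[0,0,0]],
  [51,[0,0.003,0],[0,0,0]],
  [51,[0,0.0032,0],[0,0,0]],
  [51,[0,0.0032,0],[0,0,0]],
])

```text
time: 57.08
ee_pos: [0.6543, 0.1174, 0.1364]
eef_rot: [0.675, 0.738, -0.0, -0.0]
ft_force: [-2.3, -0.9, 3.0]
width: 0.0445
```

Run:
```python
from h import *
st();px,K,M=snap('wrist','w35');save(px,'w35c',(190,180,380,300),4)
```

```text
t 57.08 p [0.6543 0.1174 0.1364] a 95.11 zax [-4.e-04 -1.e-04 -1.e+00] F [-2.34 -0.91  3.01] w 0.0445 q [ 0.15  0.6  -0.55  1.49  0.33  1.15 -0.37]
```

View pics/w35c.png

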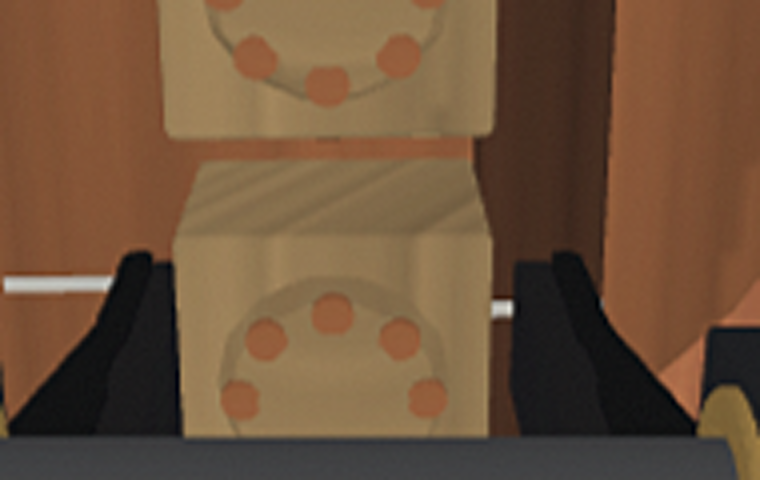

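Emit:
arm_command([
  [51,[0,0.0002,0],[0,0,0]],
  [51,[0,0.0004,0],[0,0,0]],
  [51,[0,0.0006,0],[0,0,0]],
  [51,[0,0.0008,0],[0,0,0]],
  [51,[0,0.0008,0],[0,0,0]],
  [51,[0,0.0008,0],[0,0,0]],
  [51,[0,0.0008,0],[0,0,0]],
  [51,[0,0.0008,0],[0,0,0]],
  [51,[0,0.0008,0],[0,0,0]],
  [51,[0,0.0008,0],[0,0,0]],
])

```text
time: 57.97
ee_pos: [0.6552, 0.1175, 0.1364]
eef_rot: [0.675, 0.738, 0.0, -0.0]
ft_force: [-4.3, 2.0, 1.8]
width: 0.0442
```

Run:
```python
from chk import *
st();px,K,M=snap('wrist','w36');save(px,'w36c',(190,180,380,300),4)
```

```text
t 57.97 p [0.6552 0.1175 0.1364] a 95.11 zax [-1.e-04  1.e-04 -1.e+00] F [-4.31  2.04  1.75] w 0.0442 q [ 0.15  0.6  -0.55  1.49  0.33  1.15 -0.37]
```

View pics/w36c.png

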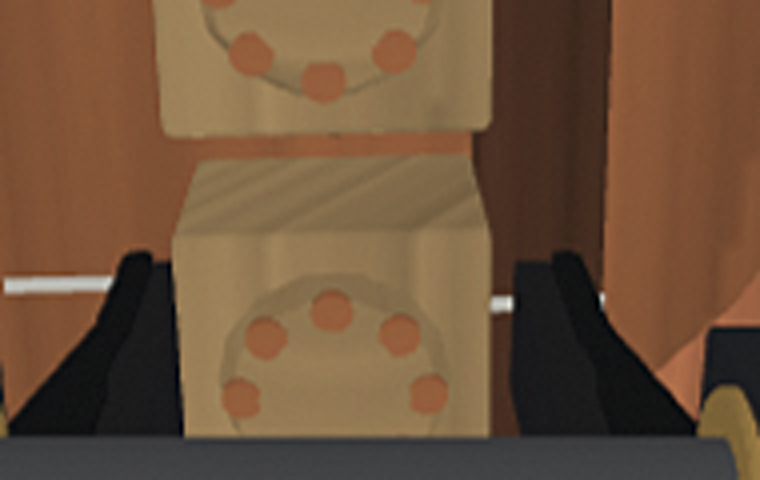

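Emit:
arm_command([
  [51,[0,-0.001,0],[0,0,0]],
  [51,[0,-0.002,0],[0,0,0]],
  [55,[0,-0.0026,0],[0,0,0]],
  [60,[0,-0.0026,0],[0,0,0]],
  [60,[0,-0.0026,0],[0,0,0]],
  [60,[0,-0.0026,-0.02],[0,0,0]],
  [60,[0,-0.0026,-0.05],[0,0,0]],
  [60,[0,-0.0026,-0.08],[0,0,0]],
  [60,[-0.01,-0.0026,-0.11],[0,0,0]],
  [60,[-0.02,-0.0026,-0.14],[0,0,0]],
])

```text
time: 58.85
ee_pos: [0.6543, 0.0977, 0.2781]
eef_rot: [0.674, 0.738, 0.0, 0.0]
ft_force: [0.1, -0.7, -0.4]
width: 0.0521
```

Run:
```python
from h import *
for i in range(4): camera('scene')
st();px,K,M=snap('wrist','w37');save(px,'w37b',(140,0,400,250),3)
```

```text
t 59.05 p [0.6548 0.0969 0.2771] a 95.05 zax [ 0.0018 -0.     -1.    ] F [ 0.28  0.01 -0.9 ] w 0.0522 q [ 0.19  0.48 -0.58  1.35  0.26  1.38 -0.3 ]
```

View pics/w37b.png

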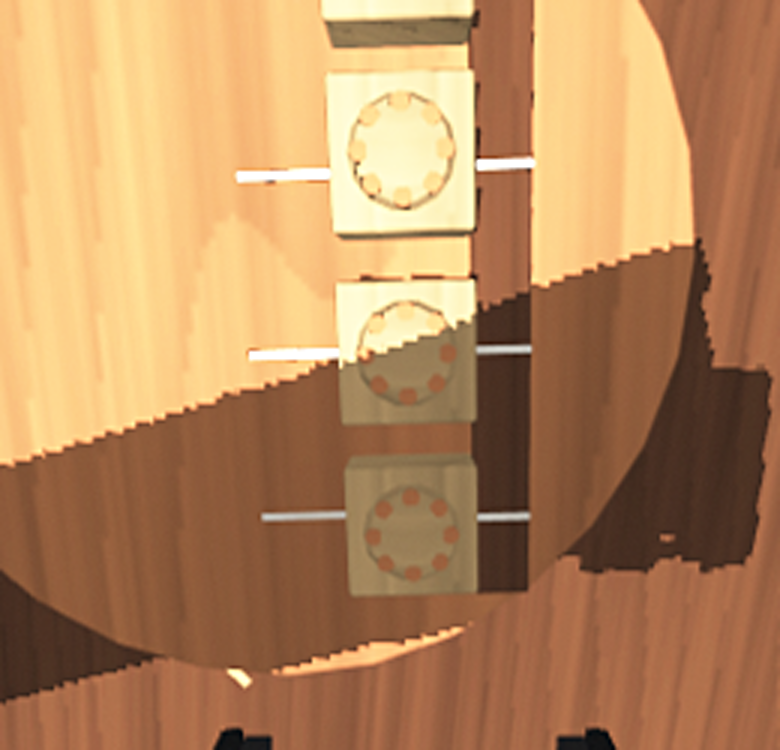

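Emit:
arm_command([
  [60,[0.02,-0.01,-0.005],[0,0,0]],
  [60,[0.04,-0.02,-0.01],[0,0,0]],
  [60,[0.055,-0.03,-0.015],[0,0,0]],
  [60,[0.06,-0.03,-0.02],[0,0,0]],
  [60,[0.06,-0.03,-0.02],[0,0,0]],
  [60,[0.06,-0.03,-0.02],[0,0,0]],
  [60,[0.06,-0.03,-0.02],[0,0,0]],
  [60,[0.06,-0.03,-0.02],[0,0,0]],
  [60,[0.06,-0.03,-0.02],[0,0,0]],
  [60,[0.06,-0.03,-0.02],[0,0,0]],
])

```text
time: 59.93
ee_pos: [0.6195, 0.1536, 0.2961]
eef_rot: [0.675, 0.738, -0.0, -0.0]
ft_force: [0.1, 0.6, -0.7]
width: 0.0523
```

Run:
```python
from h import *
for i in range(3): camera('scene')
st();px,K,M=snap('wrist','w38');save(px,'w38b',(190,0,420,150),3.4);save(px,'w38c',(190,110,420,250),3.4)
```

```text
t 60.08 p [0.6193 0.1541 0.2963] a 95.08 zax [-1.e-04 -1.e-04 -1.e+00] F [ 0.99  0.07 -0.14] w 0.0522 q [ 0.14  0.43 -0.61  1.39  0.24  1.4  -0.39]
```

View pics/w38b.png

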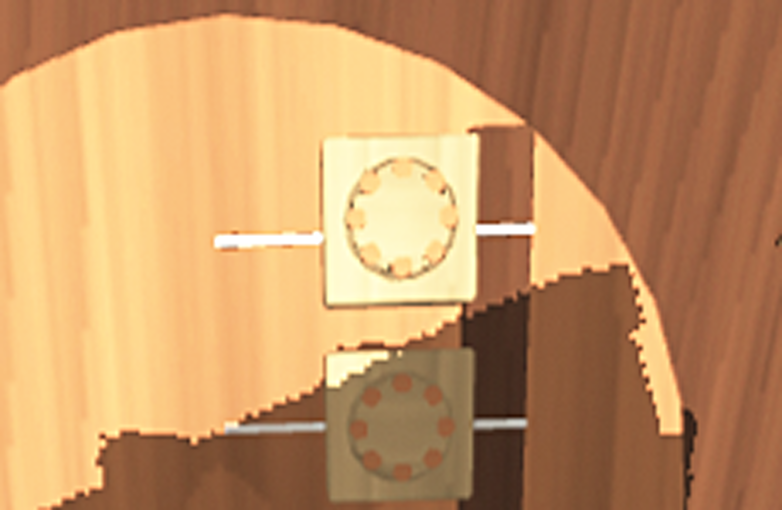

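View pics/w38c.png

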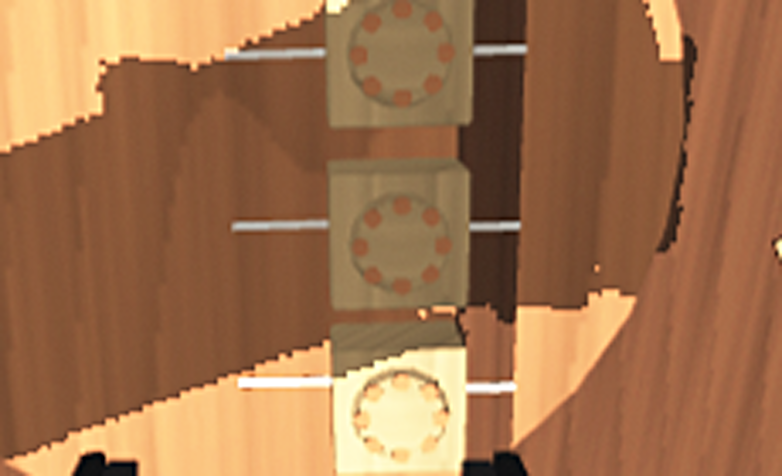

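```bash
cat > fin.py <<'E'
from h import *
def fin(tag,B):
    px,K,M=load(tag)
    l=[];r=[];
    for b in B:
        o,f=b['o'],b['f'];P=lambda x,y,z: ray(K,M,o[0]+(x+.5)/f-.5,o[1]+(y+.5)/f-.5,z)[:2]
        b['l']=P(*b['L'],.052);b['r']=P(*b['R'],.062);b['d']=P(*b['D'],.088);b['c']=np.array([P(*c,.082) for c in b['C']]) if 'C' in b else None
    A=lambda v:np.degrees(np.arctan2(v[1],v[0]))
    an=[A(b['r']-b['l']) for b in B]+[A(B[0][k]-B[-1][k])-90 for k in 'lr'];print('angles',np.round(an,2))
    th=np.radians(np.mean([np.mean(an[:-2])]+an[-2:]));x=np.array([np.cos(th),np.sin(th)]);y=np.array([-x[1],x[0]]);print('board ang',np.degrees(th))
    for b in B:
        ln=(b['l']@y+b['r']@y)/2; fx=b['r']@x-.018
        print('disc off line %.4f  disc to fence %.4f'%(b['d']@y-ln,fx-b['d']@x),end=' ')
        if b['c'] is not None:
            c=b['c'];print('cent off %.4f  to fence %.4f'%(c.mean(0)@y-ln,fx-c.mean(0)@x),'block ang',[round((A(c[j]-c[i])+45)%90-45,2) for i,j in((0,1),(3,2),(3,0),(2,1))],'mean',round(np.mean([(A(c[j]-c[i])+45)%90-45 for i,j in((0,1),(3,2),(3,0),(2,1))]),2))
        else: print()
E
python3 - <<'E'
from fin import *
f=3.4
fin('w38',[dict(o=(190,0),f=f,L=(215,242),R=(534,229),D=(402,217),C=[(323,137),(478,135),(475,302),(326,305)]),
dict(o=(190,0),f=f,L=(228,428),R=(526,423),D=(402,426),C=[(328,352),(474,349),(470,497),(329,500)]),
dict(o=(190,110),f=f,L=(232,226),R=(519,227),D=(402,243),C=[(330,174),(468,173),(467,307),(332,307)]),
dict(o=(190,110),f=f,L=(239,382),R=(516,388),D=(402,415))])
E
```

```text
angles [6.63 6.42 6.3  6.18 6.73 6.69]
board ang 6.599164684184239
disc off line 0.0009  disc to fence 0.0207 cent off 0.0006  to fence 0.0206 block ang [np.float64(5.81), np.float64(6.23), np.float64(6.65), np.float64(6.77)] mean 6.36
disc off line 0.0013  disc to fence 0.0202 cent off 0.0010  to fence 0.0202 block ang [np.float64(6.26), np.float64(6.35), np.float64(6.0), np.float64(6.23)] mean 6.21
disc off line 0.0016  disc to fence 0.0199 cent off 0.0007  to fence 0.0201 block ang [np.float64(5.56), np.float64(5.15), np.float64(6.48), np.float64(7.33)] mean 6.13
disc off line 0.0017  disc to fence 0.0206
```

Run:
```python
from chk import *
chk('w36',6.3,[(200,161),(335,158),(470,155),(10,286),(105,284),(474,160),(473,190)])
from fin import *
f=3
fin('w37',[dict(o=(140,0),f=f,L=(237,177),R=(534,163),D=(402,149),C=[(327,71),(473,68),(476,232),(334,237)]),
dict(o=(140,0),f=f,L=(250,356),R=(530,349),D=(407,352),C=[(337,282),(474,279),(475,421),(342,424)]),
dict(o=(140,0),f=f,L=(262,517),R=(528,517),D=(412,532),C=[(346,467),(475,467),(476,592),(351,595)])])
```

```text
(200, 161) bx 0.6429 by 0.0643
(335, 158) bx 0.6626 by 0.0644
(470, 155) bx 0.6822 by 0.0645
(10, 286) bx 0.6132 by 0.0450
(105, 284) bx 0.6275 by 0.0450
(474, 160) bx 0.6828 by 0.0637
(473, 190) bx 0.6827 by 0.0590
angles [6.69 6.67 6.37 6.6  6.16]
board ang 6.4428047423257935
disc off line 0.0007  disc to fence 0.0201 cent off 0.0004  to fence 0.0201 block ang [np.float64(6.18), np.float64(7.0), np.float64(6.3), np.float64(7.33)] mean 6.7
disc off line 0.0009  disc to fence 0.0196 cent off 0.0004  to fence 0.0196 block ang [np.float64(6.3), np.float64(6.38), np.float64(5.89), np.float64(6.59)] mean 6.29
disc off line 0.0014  disc to fence 0.0194 cent off 0.0003  to fence 0.0195 block ang [np.float64(5.1), np.float64(6.52), np.float64(6.16), np.float64(6.64)] mean 6.1
```

Emit:
arm_command([
  [60,[-0.02,-0.01,-0.01],[0,0,0]],
  [60,[-0.05,-0.03,-0.02],[0,0,0]],
  [60,[-0.08,-0.06,-0.02],[0,0,0]],
  [60,[-0.11,-0.09,-0.02],[0,0,0]],
  [60,[-0.14,-0.12,-0.02],[0,0,0]],
  [60,[-0.16,-0.14,-0.02],[0,0,0]],
  [60,[-0.17,-0.15,-0.02],[0,0,0]],
  [60,[-0.17,-0.15,-0.02],[0,0,0]],
  [60,[-0.17,-0.15,-0.02],[0,0,0]],
  [60,[-0.17,-0.15,-0.02],[0,0,0]],
])

```text
time: 60.97
ee_pos: [0.4854, -0.0273, 0.3166]
eef_rot: [0.675, 0.738, 0.0, 0.0]
ft_force: [0.5, 0.1, 0.7]
width: 0.0521
```

Run:
```python
from h import *
for i in range(2): camera('side')
st();px,K,M=snap('scene','s40');save(px,'s40c',(255,150,405,270),5.3);snap('wrist','w40')
```

```text
t 61.07 p [ 0.4855 -0.027   0.3163] a 95.22 zax [-0.e+00  6.e-04 -1.e+00] F [-0.07 -0.26 -1.08] w 0.0521 q [ 0.51  0.04 -0.55  1.75  0.02  1.35  0.04]
```

View pics/s40c.png

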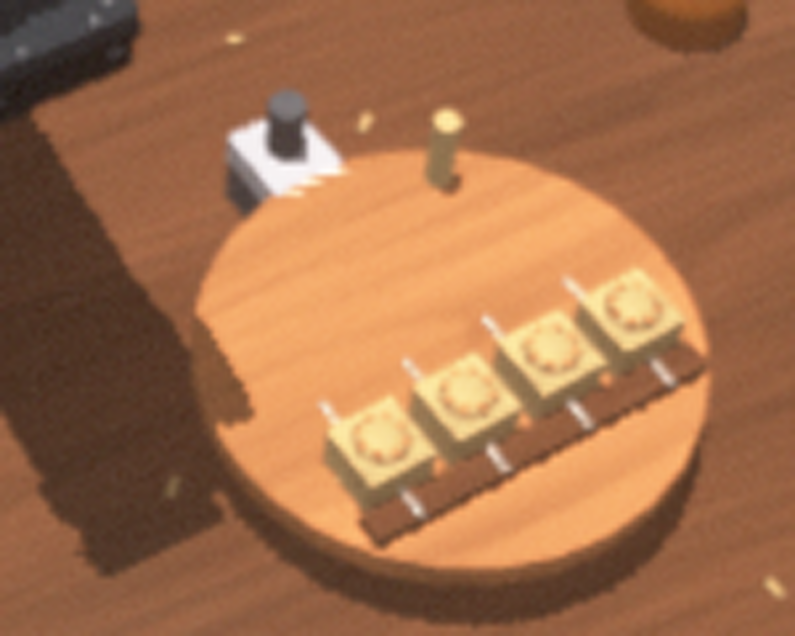

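View pics/w40.png

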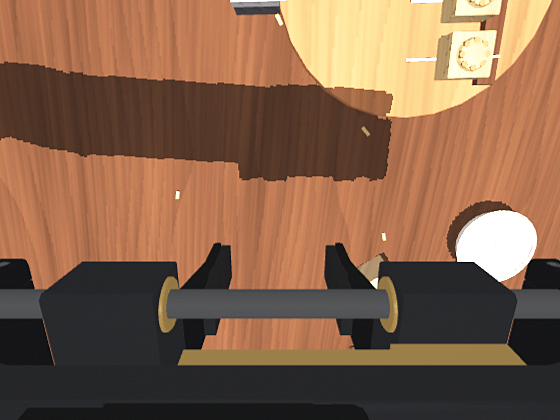

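View pics/s40.png

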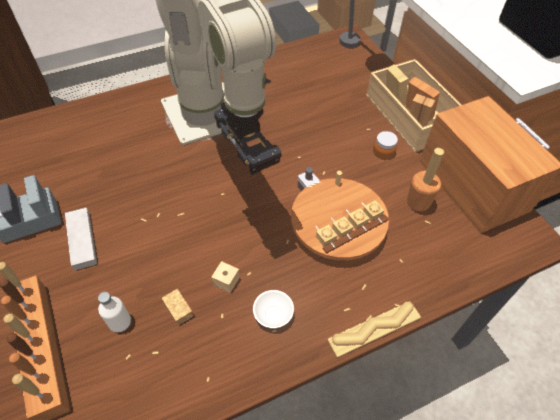

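The pin stands home in the lug (crop ~(287,125)). The four blocks stand in a row against the fence, each on its own line, and nothing else on the bench has moved.

```bash
python3 -c "
from bench import *
print(close_job())"
```

```text
the job is handed in; nothing more can be done
None
```

I set up the stand and handed the job in at about 61 s of the 210 s allowed. The board is pinned, and all four rosette blocks stand on it in one row.

- **Board and pin:** I turned the empty board about 54° by its post until I could see straight through both holes. The pin then slid home without resistance and seated on its shoulder at about 14 N.
- **Knocked block:** one rosette was knocked a few centimetres aside early on. I measured it again before picking it up.
- **Rosettes:** I placed all four right side up and pushed each flush to the fence with 4–9 N. One place is checked less closely: for the end place nearest the robot's front (the fourth block set), the last overhead views gave no squareness figure.
    - **Squareness and fence:** the other three measured within about 0.5° of square to the board. All four centres were 19.4–20.7 mm from the fence; flush is 20 mm.
    - **Centring on the lines:** the closest views, at each block's base edge, put them within about 0.6 mm of their lines. The final overhead views disagreed, reading up to 1 mm off by the corners and 1.7 mm by the carved discs. I think the larger figures come from the camera's viewing angle.
- **Board angle:** pushing the first block turned the board about 1.5° within the play of the pin. Pushing the last block brought it back to about 6.5°, against 6.4° measured just after the pin went in.
- **Final state:** the gripper is open and clear of everything. The other things on the bench look unmoved in the last picture.

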